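# Straightedge check of base plates

## Task

These metal base plates belong under the nail salon's practice-hand stands, but some have a crowned top face. Check the plates with the straightedge - lay it lengthways on a plate and press down on one end and then on the other: it rocks on a crowned plate and sits dead still on a flat one - then stack every flat plate in the holder, push the sliding stop up so the stack is held snugly between stop and end fence, and turn the clamp knob clockwise until it is tight. Leave the crowned plates lying where they are and put the straightedge back on its cork rest, lying along it. Do not knock over the jars.

Things in the scene. Friction and masses are not known exactly. Their poses are not given: they have to be found in the camera images.
- plate_a: aluminium base plate 160 x 60 mm, 10 mm thick at the middle, 0.26 kg. Origin at the centre of its flat underside; x along its length, z up. The top is either flat (10 mm everywhere) or crowned: a ridge across the middle from which it falls to 7 mm at both short ends (slope 0.037 rad). The straightedge tells which (rules: by NAME_mark, a dot on top near one end, 10 or 7 mm up). May be absent.
- plate_b: aluminium base plate 160 x 60 mm, 10 mm thick at the middle, 0.26 kg. Origin at the centre of its flat underside; x along its length, z up. The top is either flat (10 mm everywhere) or crowned: a ridge across the middle from which it falls to 7 mm at both short ends (slope 0.037 rad). The straightedge tells which (rules: by NAME_mark, a dot on top near one end, 10 or 7 mm up). May be absent.
- plate_c: aluminium base plate 160 x 60 mm, 10 mm thick at the middle, 0.26 kg. Origin at the centre of its flat underside; x along its length, z up. The top is either flat (10 mm everywhere) or crowned: a ridge across the middle from which it falls to 7 mm at both short ends (slope 0.037 rad). The straightedge tells which (rules: by NAME_mark, a dot on top near one end, 10 or 7 mm up). May be absent.
- plate_d: aluminium base plate 160 x 60 mm, 10 mm thick at the middle, 0.26 kg. Origin at the centre of its flat underside; x along its length, z up. The top is either flat (10 mm everywhere) or crowned: a ridge across the middle from which it falls to 7 mm at both short ends (slope 0.037 rad). The straightedge tells which (rules: by NAME_mark, a dot on top near one end, 10 or 7 mm up). May be absent.
- straightedge: steel bar 150 x 30 mm, 10 mm high, with a black upright grip rib on the middle of its top, 50 mm long (along the bar), 12 mm thick, its top 32 mm above the underside. 0.3 kg. Origin at the centre of the underside; x along the bar, z up. Starts on the cork rest. Shorter than a plate, so both ends are over the plate when it is centred on it lengthways.
- end_a (a point): place to press near one end of the straightedge: on the bar's top face, 60 mm from the middle towards +x, 10 mm above the underside. Either end may be pressed first. A push of 2 N or more with the closed fingertips is enough (5 to 6 N is a good force stop).
- end_b (a point): the same near the other end, 60 mm from the middle towards -x. On a crowned plate the pressed end sinks until the bar lies on the slope: the bar turns by about 0.075 rad, and the two ends move 4 to 5 mm, between one press and the other; on a flat plate nothing moves.
- rest: cork rest of the straightedge: a fixed flat slab 190 x 70 mm, 6 mm high. Origin at the centre of its underside on the table; x along its length.
- holder: fixed plate holder: grey bed 300 x 100 mm, its top 10 mm above the origin (centre of the underside, on the table). x runs along it towards the end fence, whose inner face is at x = 138 mm, top 45 mm above the table. The sliding stop with the clamp knob is at the -x end; the sides are open. Plates go lengthways along x on the bed's middle line, one on another.
- fence (a point): point on the inner face of the end fence, on the holder's middle line, 12 mm above the table
- stop_face (a point): point on the stop's face that meets the plates, on the holder's middle line, 12 mm above the table. The stop is a block reaching 40 mm back from this face, 80 mm wide, top 47 mm above the table; it slides along holder x (friction 1.5 N, pushed by hand or by its knob) and meets plates that touch the fence 160 mm before the fence.
- clamp_grip (a point): the middle of the clamp knob's grip bar, on its turning axis, which is vertical and stands on the stop 20 mm behind its face. The bar is 50 mm long, 14 mm thick; its underside (on a low round collar of 36 mm) is 55 mm, this point 69 mm and its top 83 mm above the table.
- clamp (a joint): turn of the clamp knob in rad, growing clockwise seen from above: 0 fully loose, 1.2 fully tight (a hard stop). At 0 the bar lies across the holder (along holder y). About 0.1 N m turns it; from about 0.8 on it presses a brake shoe on the bed, takes up to about 0.2 N m, and the stop no longer slides. Loose enough to slide at the start.
- jar_1: small grey gel jar with a black cap, 34 mm across, 36 mm high, among the plates; origin at the centre of its underside; not part of the job, leave it standing.
- jar_2: small glass jar with a white cap, 38 mm across, 40 mm high, on the robot's side of the rest; origin at the centre of its underside; not part of the job, leave it standing.
Mind the look-alikes: they are no part of the job. Leave any black look-alike of the rest alone.

How it is judged (in metres and radians):
On the way, in this order (a step that is already met when the one before it is completed fails the run):
1. the straightedge lies on a plate and one of its ends (end_a) is pressed down with the fingertips (contact force between the fingers and straightedge above 1.5 N and horizontal distance between the grasp point and end_a below 0.025 m and (contact force between straightedge and plate_a above 1.5 N or contact force between straightedge and plate_b above 1.5 N or contact force between straightedge and plate_c above 1.5 N or contact force between straightedge and plate_d above 1.5 N)), for 0.1 s.
2. then, on this plate or another, its other end (end_b) is pressed in the same way (whoever presses both ends on every plate, in any order, meets both stages) (contact force between the fingers and straightedge above 1.5 N and horizontal distance between the grasp point and end_b below 0.025 m and (contact force between straightedge and plate_a above 1.5 N or contact force between straightedge and plate_b above 1.5 N or contact force between straightedge and plate_c above 1.5 N or contact force between straightedge and plate_d above 1.5 N)), for 0.1 s.
At the end, for the whole second after the job is handed in: Flat plates stacked flat in the holder, each centre within 86 mm of site fence and of site stop_face, 0.1 rad of its length; clamp past 1.0 rad; crowned plates on the table within 60 mm of their start; straightedge flat on the rest, within 25 mm and 0.2 rad; at rest (((z of plate_a_mark in the frame of plate_a above 0.0087 m and horizontal distance between plate_a and fence below 0.086 m and horizontal distance between plate_a and stop_face below 0.086 m and angle between the x axis of plate_a and the x axis of holder, either way round below 0.1 rad and z of plate_a in the frame of holder below 0.026 m and angle between plate_a's own z axis and vertical below 0.08 rad and linear speed of plate_a below 0.02 m/s) or (z of plate_a_mark in the frame of plate_a below 0.0087 m and distance of plate_a from where it was at the start of the episode below 0.06 m and height (world z) of plate_a below 0.012 m)) and ((z of plate_b_mark in the frame of plate_b above 0.0087 m and horizontal distance between plate_b and fence below 0.086 m and horizontal distance between plate_b and stop_face below 0.086 m and angle between the x axis of plate_b and the x axis of holder, either way round below 0.1 rad and z of plate_b in the frame of holder below 0.026 m and angle between plate_b's own z axis and vertical below 0.08 rad and linear speed of plate_b below 0.02 m/s) or (z of plate_b_mark in the frame of plate_b below 0.0087 m and distance of plate_b from where it was at the start of the episode below 0.06 m and height (world z) of plate_b below 0.012 m)) and ((z of plate_c_mark in the frame of plate_c above 0.0087 m and horizontal distance between plate_c and fence below 0.086 m and horizontal distance between plate_c and stop_face below 0.086 m and angle between the x axis of plate_c and the x axis of holder, either way round below 0.1 rad and z of plate_c in the frame of holder below 0.026 m and angle between plate_c's own z axis and vertical below 0.08 rad and linear speed of plate_c below 0.02 m/s) or (z of plate_c_mark in the frame of plate_c below 0.0087 m and distance of plate_c from where it was at the start of the episode below 0.06 m and height (world z) of plate_c below 0.012 m)) and ((z of plate_d_mark in the frame of plate_d above 0.0087 m and horizontal distance between plate_d and fence below 0.086 m and horizontal distance between plate_d and stop_face below 0.086 m and angle between the x axis of plate_d and the x axis of holder, either way round below 0.1 rad and z of plate_d in the frame of holder below 0.026 m and angle between plate_d's own z axis and vertical below 0.08 rad and linear speed of plate_d below 0.02 m/s) or (z of plate_d_mark in the frame of plate_d below 0.0087 m and distance of plate_d from where it was at the start of the episode below 0.06 m and height (world z) of plate_d below 0.012 m)) and value of joint clamp above 1 rad and horizontal distance between straightedge and rest below 0.025 m and angle between the x axis of straightedge and the x axis of rest, either way round below 0.2 rad and z of straightedge in the frame of rest below 0.012 m and angle between straightedge's own z axis and vertical below 0.08 rad and linear speed of straightedge below 0.02 m/s); the robot touches nothing.
It fails at once if a jar is tipped over or shoved more than 50 mm (angle between any of jar_1, jar_2's own z axis and vertical above 0.6 rad or distance of any of jar_1, jar_2 from where it was at the start of the episode above 0.05 m).
Of plate_a, plate_b, plate_c, plate_d only 3 to 4 are there at a start; the rules pass over those that are not, and their reading is None.
At some moment in a run one of straightedge may be knocked a few centimetres aside while the robot is not near it.
Once in a run the grip may slacken for a moment while it holds something.
It also fails if it takes over 210 s, if anything falls off the work surface, if the arm or the gripper's body presses on something with over 40 N, if the wrist force passes 120 N, or if a joint passes its speed limit or range.

## Robot

A 6-joint arm with a two-finger parallel gripper is mounted at the origin on the work surface. World frame = base frame: x ahead of the robot, y to its left, z up, the work surface at z = 0. Lengths are in m, angles in degrees, forces in N, time in s.
With the tool pointing down it reaches from about 0.375 to 0.975 m from the base axis. Payload 3.8 kg.
Tool frame: the origin (TCP) lies midway between the tips of the shut fingers; the grasp point (between the pads) lies 19 mm behind it (robot.grip_depth is the distance from the TCP to the grasp point, in m); y points along the fingers, z is the direction in which the jaws open and shut, and the axes are right-handed (so a half turn about y gives the same grasp; the last joint's range is limited). The gripper opens to 88 mm and grips with 3 to 60 N. Pads are 18 mm wide; open, the fingers measure 123 mm over their backs; the gripper's body (75 mm by 187 mm) begins 45 mm behind the grasp point.
Start: joints at [-71.729, 15.12, 91.902, -0, 72.978, -2.114], TCP at [0.235, -0.633, 0.239] pointing down, gripper open.
Joint ranges: [-150.88, 150.88], [-54.13, 125.18], [17.81, 147.31], [-75.09, 255.09], [0, 152.58], [-146.25, 146.25]. Speed limits (degrees/s): [147.25, 147.25, 180, 180, 180, 180].

## Interface

Orientations are given as [roll, pitch, yaw] about the fixed x, y, z axes, in that order (R = Rz(yaw) Ry(pitch) Rx(roll)).
In Python, from rig import robot gives the robot as it stands.
- The arm moves only by the tool step_arm, never from a script. Its argument "steps" is a list of rows, each an object with "xyz": the shift along the tool's x, y, z in m, a list of three; "dr": the turn, a rotation vector about the tool's x, y, z in degrees, a list of three; "gripper": the opening, from 0 (shut) to 1 (fully open). In form: [{"xyz": [x, y, z], "dr": [rx, ry, rz], "gripper": gripper}, ...]. A call has exactly 5 rows; each row shifts and turns the commanded pose from where the row before left it, along the tool's axes as they then stand; what a row does not reach is not made up. A row lasts 1/10 s, in which the tool goes at most 50 mm and 8.59 degrees, less where a joint would pass 70% of its speed; a pose out of reach is approached as far as the arm can. A call is refused whole if a number of a shift passes 0.05 or a number of a turn 8.59, either way. A call with a gripper value outside its range is refused whole. The fingers move at their own pace and stop on an object; the grip force is fixed at half the most. Time passes only in rows, so rows that do not move let the fingers close, or fill a call up. It gives the time, the measured TCP pose, the force and the opening at its end, in the units of the state.
- robot.get_state(): the state, without advancing time (a new reading comes with each control period).
- robot.read_camera(name): name is "side" or "top" or "wrist"; returns (picture, depth): 420x560x3 uint8, red, green, blue; 420x560 float32, m along the optical axis (not along the pixel's ray), 0 where there is no reading.
- robot.get_calibration(name): a dict with "intrinsics" (3x3 intrinsics, pixels), "position" and "attitude" of the camera in the world. Camera axes: x right, y down, z forward; pixel columns grow to the right and rows downward; lengths in m; the calibration is good to about 2 mm. A picture is of the moment at which its call begins: read the wrist's pose just before it. get_calibration takes no time and is no camera call; for the wrist camera it gives the pose at the moment of the call.
- robot.sign_off(): hands the job in, once; it reports no verdict.
Trained networks look in the newest picture that a camera, given by its name, has taken for a name from the list of things; names that differ only in an ending like _2 or _b are one class to them, and where a whole thing is asked for, a point or a joint stands for the part that bears it (a point fixed in the world has none). Each returns a list of dicts, best first, with "confidence" (0 to 1); they miss things now and then, are a little off and sometimes report something else, mostly with a low value. They report only what shows in the picture. A call takes as long as a camera call. They do not tell look-alikes from the thing itself.
- robot.find_in(camera, query): "uv" ([column, row] in pixels, amid what is visible of it).
- robot.landmark_of(camera, query): "uv" ([column, row] in pixels: a listed point, or the origin of a listed thing).
The state is a dict: "clock": time; "joint_pos": joint angles; "joint_velocities": joint speeds; "tau": joint torques, N m; "eef_pos": TCP position; "ee_rot": TCP orientation; "ft_force": force on the tool from outside, world axes, zero at the start; "moment": the same for the moment, N m; "finger_gap": opening from 0.0 (shut) to 1.0 (fully open).
Only numpy, scipy, OpenCV 4.12 (cv2) and the standard library are available. Lean on these libraries where they do the work, as an engineer would, in place of code of your own. Each camera call takes 0.05 s, during which the arm holds its last target. There are 200 camera calls.

## Working session

There is one attempt and no reset: what is moved stays moved. The work goes in short steps, Python scripts to look and compute and a tool call to move; the robot and the scene stay as the last step left them, time stands still between calls to the robot, and variables do not carry over. Pictures are saved under pics/ and viewed, about 12 in all and at most 16, crops included, and the job is handed in when it is done.

Besides the shell and the picture viewer there is one more tool, called after ">>>" in YAML: its name, and indented under it one key for each argument. step_arm: Moves the arm, as the interface text tells. Its arguments: {"type":"object","properties":{"steps":{"type":"array"}},"required":["steps"]}

```bash
ls; mkdir -p pics; cat > h.py <<'E'
import numpy as np, cv2
from rig import robot
from scipy.spatial.transform import Rotation as R
def cam(n):
    c=robot.get_calibration(n); return c
def att(c):
    a=np.array(c["attitude"],float)
    return a if a.shape==(3,3) else R.from_euler('xyz',a,degrees=True).as_matrix()
def world(c,uv,depth=None,z=None):
    K=np.array(c["intrinsics"]); r=att(c)@np.linalg.solve(K,[uv[0],uv[1],1]); p=np.array(c["position"])
    return p+r*(depth if z is None else (z-p[2])/r[2])
def pix(c,P):
    q=np.array(c["intrinsics"])@(att(c).T@(np.array(P)-np.array(c["position"]))); return q[:2]/q[2]
def save(im,n): cv2.imwrite(n,im[:,:,::-1])
E
python3 - <<'E'
from h import *
print(robot.get_state())
for n in ["top","side","wrist"]:
    c=cam(n);print(n,c)
    im,d=robot.read_camera(n);save(im,f"pics/{n}0.png");np.savez(f"{n}0.npz",im=im,d=d)
    for q in ["plate_a","straightedge","rest","holder","fence","stop_face","clamp_grip","jar_1","jar_2"]:
        print(n,q,[(np.round(x["uv"]),round(x["confidence"],2),np.round(world(c,x["uv"],z=.01),3)) for x in robot.landmark_of(n,q)][:5]) if n=="top" else 0
E
```

```text
pics
{'clock': 0.0, 'joint_pos': array([-7.17307756e+01,  1.51675277e+01,  9.19778883e+01,  1.87366032e-03,
        7.29756132e+01, -2.11449780e+00]), 'joint_velocities': array([-0.00639911, -0.04262933,  0.02727478,  0.11375303,  0.04672067,
        0.03480826]), 'tau': array([ 1.08900936e-04, -5.02112031e+01, -3.56872416e+01,  7.28702964e-02,
        2.93278461e-02, -1.48598210e-04]), 'eef_pos': array([ 0.23490052, -0.63209119,  0.23743888]), 'ee_rot': array([-9.01208807e+01,  6.25473410e-03, -1.59616835e+02]), 'ft_force': array([-0.16703512,  0.36061175, -0.73969978]), 'moment': array([ 0.03690029, -0.04198783, -0.00043097]), 'finger_gap': 1.0033988015986781}
top {'intrinsics': array([[511.00791233,   0.        , 274.71899018],
       [  0.        , 511.00791233, 216.33712768],
       [  0.        ,   0.        ,   1.        ]]), 'position': array([ 2.75513356e-01, -4.21470464e-04,  1.30039463e+00]), 'attitude': array([-170.9903741 ,   -0.75350668,  -90.4262496 ])}
top plate_a [(array([155., 232.]), 0.88, array([0.441, 0.286, 0.01 ])), (array([247., 227.]), 0.73, array([0.453, 0.0
[... 876 characters left out ...]
, array([0.529, 0.161, 0.01 ])), (array([316., 246.]), 0.54, array([ 0.404, -0.124,  0.01 ]))]
side {'intrinsics': array([[477.98626226,   0.        , 280.31708095],
       [  0.        , 477.98626226, 215.42436007],
       [  0.        ,   0.        ,   1.        ]]), 'position': array([0.11234655, 0.72803212, 0.74116632]), 'attitude': array([-128.93797051,   -0.260947  , -154.4095734 ])}
wrist {'intrinsics': array([[331.00081089,   0.        , 276.64450528],
       [  0.        , 331.00081089, 208.92371247],
       [  0.        ,   0.        ,   1.        ]]), 'position': array([ 0.30573447, -0.60678285,  0.38522748]), 'attitude': array([ 1.63132631e+02, -3.81281719e-02, -6.95840208e+01])}
```

```bash
python3 - <<'E'
import cv2
a=cv2.imread("pics/top0.png");cv2.imwrite("pics/top0c.png",cv2.resize(a[80:360,110:450],None,fx=2.3,fy=2.1,interpolation=3)[:600,:800])
E
```

```text
(no output)
```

View pics/top0c.png

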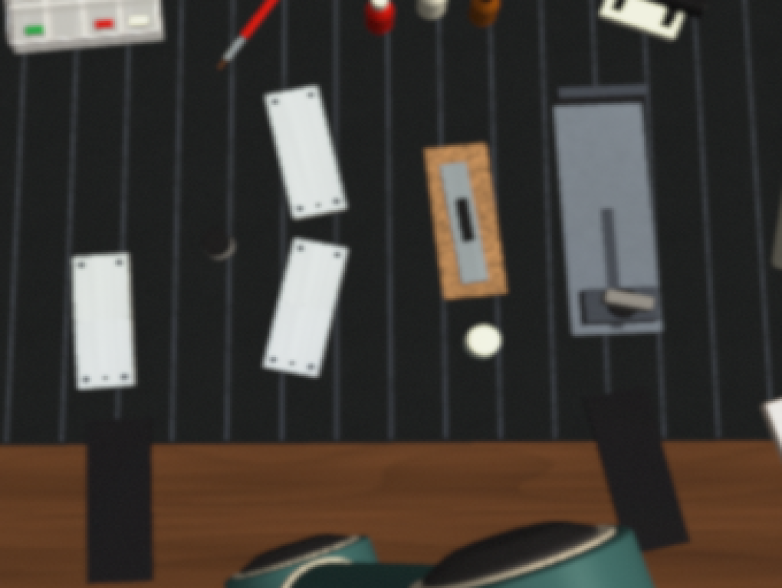

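The top view (crop is about 2.3x/2.1x from pixel 110,80) shows three plates, at full-image pixels about (155,232), (243,227) and (242,151). The straightedge lies on the cork rest at about (311,184), with the white jar at (320,242) and the grey jar at (205,197). The holder is at about (373,182), with its knob at (383,222). The two black slabs at the bottom, (160,316) and (387,299), are the rest's look-alikes: the real rest is cork and carries the bar. Next I'll work out the poses.

```bash
cat >> h.py <<'E'
def rects(n,mask,z,c,amin=300,roi=None):
    out=[]
    cs,_=cv2.findContours(mask.astype(np.uint8),cv2.RETR_EXTERNAL,cv2.CHAIN_APPROX_NONE)
    for k in cs:
        if cv2.contourArea(k)<amin: continue
        P=np.array([world(c,p[0]+0.0,z=z)[:2] for p in k])
        (x,y),(w,h),a=cv2.minAreaRect((P*1000).astype(np.float32))
        if w<h: a+=90; w,h=h,w
        out.append((round(x/1000,4),round(y/1000,4),round(w),round(h),round((a+90)%180-90,1),np.round(k[:,0].mean(0))))
    return out
E
python3 - <<'E'
from h import *
f=np.load("top0.npz");im=f["im"].astype(int);d=f["d"];c=cam("top")
mx=im.max(2);mn=im.min(2)
def lab(u,v): print((u,v),im[v,u],d[v,u], np.round(world(c,(u,v),depth=d[v,u]),3))
for p in [(155,232),(243,227),(242,151),(300,200),(325,200),(305,165),(311,184),(370,150),(366,122),(383,222),(365,225),(205,197),(320,242)]: lab(*p)
m=(mn>150);m[:80]=0;m[320:]=0
for r in rects("top",m,.01,c): print("plate",r)
m=(im[:,:,0]-im[:,:,2]>45);m[:,:285]=0;m[:,340:]=0;m[:140]=0;m[230:]=0
m=cv2.morphologyEx(m.astype(np.uint8),cv2.MORPH_CLOSE,np.ones((25,25)))
for r in rects("top",m,.006,c): print("rest",r)
m=(mx-mn<30)&(mn>90);m[:,:298]=0;m[:,325:]=0;m[:150]=0;m[222:]=0
m=cv2.morphologyEx(m.astype(np.uint8),cv2.MORPH_CLOSE,np.ones((7,7)))
for r in rects("top",m,.016,c): print("bar",r)
E
```

```text
(155, 232) [223 228 226] 1.2946471 [0.441 0.285 0.012]
(243, 227) [224 229 229] 1.3053037 [0.453 0.062 0.006]
(242, 151) [225 230 227] 1.3370957 [0.654 0.065 0.006]
(300, 200) [117  86  57] 1.3211709 [ 0.524 -0.085  0.003]
(325, 200) [195 142  91] 1.3238709 [ 0.524 -0.15   0.001]
(305, 165) [156 164 164] 1.3213867 [ 0.613 -0.098  0.017]
(311, 184) [35 34 33] 1.2929815 [ 0.558 -0.111  0.037]
(370, 150) [125 133 141] 1.3347901 [ 0.654 -0.269  0.013]
(366, 122) [68 72 78] 1.3144281 [ 0.719 -0.255  0.043]
(383, 222) [150 144 135] 1.2374858 [ 0.454 -0.28   0.08 ]
(365, 225) [66 70 75] 1.2762629 [ 0.452 -0.244  0.04 ]
(205, 197) [32 31 30] 1.2873193 [0.526 0.157 0.034]
(320, 242) [241 243 227] 1.2629666 [ 0.41  -0.13   0.045]
plate (0.3019, -0.5037, 101, 101, 17.1, array([468., 285.]))
plate (0.4411, 0.287, 160, 61, 4.1, array([154., 233.]))
plate (0.4565, 0.0634, 160, 61, -12.2, array([242., 226.]))
plate (0.6512, 0.0642, 162, 61, 11.6, array([242., 152.]))
plate (0.6174, -0.6104, 248, 205, -11.5, array([500., 164.]))
plate (0.6585, 0.599, 234, 210, 10.2, array([ 36., 154.]))
plate (0.6844, -0.7647, 326, 43, -0.1, array([555., 135.]))
plate (0.8189, 0.3188, 172, 65, -88.7, array([146.,  90.]))
rest (0.5637, -0.1157, 193, 74, 5.7, array([312., 185.]))
bar (0.5588, -0.1131, 149, 30, 8.3, array([311., 186.]))
```

```bash
cat >> h.py <<'E'
def plan(way,start=None,step=.045,ang=8.4):
    """way: list of (x,y,z,yaw,grip,rows or None); prints rows rounded, grouped by 5"""
    if start is None:
        s=robot.get_state(); p=np.array(s["eef_pos"]); yaw=s["ee_rot"][2]; print("from",np.round(p,4),np.round(s["ee_rot"],1),"gap",round(s["finger_gap"],3),"F",np.round(s["ft_force"],1),"t",round(s["clock"],2))
        R0=R.from_euler('xyz',s["ee_rot"],degrees=True)
    else: p=np.array(start[:3]);R0=R.from_euler('xyz',[-90,0,start[3]],degrees=True)
    rows=[]
    for x,y,z,w,g,n in way:
        R1=R.from_euler('xyz',[-90,0,w],degrees=True); q=np.array([x,y,z])
        rv=(R0.inv()*R1).as_rotvec(degrees=True)
        n=n or max(1,int(np.ceil(max(np.abs(q-p).max()*1.2/step,np.abs(rv).max()/ang))))
        for i in range(n):
            t=R0.inv().apply((q-p)/n); rows.append((np.round(t,4).tolist(),np.round(rv/n,2).tolist(),g)); R0=R0*R.from_rotvec(rv/n,degrees=True)
        p=q;R0=R1
    while len(rows)%5: rows.append(([0,0,0],[0,0,0],rows[-1][2]))
    for i,r in enumerate(rows):
        if i%5==0: print("--call",i//5)
        print(r)
E
python3 - <<'E'
from h import *
plan([(.53,-.15,.2,-171.7,1,None)])
E
```

```text
from [ 0.2351 -0.6327  0.2387] [ -90.    -0.  -159.6] gap 0.999 F [0.7 0.1 0.6] t 0.6
--call 0
([-0.0342, 0.003, -0.0269], [-0.0, 0.93, 0.0], 1)
([-0.0338, 0.003, -0.0275], [-0.0, 0.93, 0.0], 1)
([-0.0333, 0.003, -0.028], [-0.0, 0.93, 0.0], 1)
([-0.0328, 0.003, -0.0285], [-0.0, 0.93, 0.0], 1)
([-0.0324, 0.003, -0.0291], [-0.0, 0.93, 0.0], 1)
--call 1
([-0.0319, 0.003, -0.0296], [-0.0, 0.93, 0.0], 1)
([-0.0314, 0.003, -0.0301], [-0.0, 0.93, 0.0], 1)
([-0.0309, 0.003, -0.0306], [-0.0, 0.93, 0.0], 1)
([-0.0304, 0.003, -0.0311], [-0.0, 0.93, 0.0], 1)
([-0.0299, 0.003, -0.0316], [-0.0, 0.93, 0.0], 1)
--call 2
([-0.0294, 0.003, -0.0321], [-0.0, 0.93, 0.0], 1)
([-0.0289, 0.003, -0.0326], [-0.0, 0.93, 0.0], 1)
([-0.0283, 0.003, -0.033], [-0.0, 0.93, 0.0], 1)
([0, 0, 0], [0, 0, 0], 1)
([0, 0, 0], [0, 0, 0], 1)
```

>>> step_arm:
  steps:
    - {"xyz": [-0.034, 0.003, -0.027], "dr": [0, 0.93, 0], "gripper": 1}
    - {"xyz": [-0.034, 0.003, -0.0275], "dr": [0, 0.93, 0], "gripper": 1}
    - {"xyz": [-0.0335, 0.003, -0.028], "dr": [0, 0.93, 0], "gripper": 1}
    - {"xyz": [-0.033, 0.003, -0.0285], "dr": [0, 0.93, 0], "gripper": 1}
    - {"xyz": [-0.0325, 0.003, -0.029], "dr": [0, 0.93, 0], "gripper": 1}

```text
clock: 1.1
eef_pos: [0.3497, -0.4454, 0.2238]
ee_rot: [-90.0, 0.0, -164.3]
ft_force: [0.4, -0.3, 0.2]
finger_gap: 1.0
```

>>> step_arm:
  steps:
    - {"xyz": [-0.032, 0.003, -0.0295], "dr": [0, 0.93, 0], "gripper": 1}
    - {"xyz": [-0.0315, 0.003, -0.03], "dr": [0, 0.93, 0], "gripper": 1}
    - {"xyz": [-0.031, 0.003, -0.0305], "dr": [0, 0.93, 0], "gripper": 1}
    - {"xyz": [-0.0305, 0.003, -0.031], "dr": [0, 0.93, 0], "gripper": 1}
    - {"xyz": [-0.03, 0.003, -0.0315], "dr": [0, 0.93, 0], "gripper": 1}

```text
clock: 1.6
eef_pos: [0.4637, -0.2601, 0.209]
ee_rot: [-90.0, 0.0, -169.0]
ft_force: [0.7, -0.1, -0.6]
finger_gap: 1.0
```

>>> step_arm:
  steps:
    - {"xyz": [-0.0295, 0.003, -0.032], "dr": [0, 0.93, 0], "gripper": 1}
    - {"xyz": [-0.029, 0.003, -0.0325], "dr": [0, 0.93, 0], "gripper": 1}
    - {"xyz": [-0.028, 0.003, -0.033], "dr": [0, 0.93, 0], "gripper": 1}
    - {"xyz": [0, 0, 0], "dr": [0, 0, 0], "gripper": 1}
    - {"xyz": [0, 0, 0], "dr": [0, 0, 0], "gripper": 1}

```text
clock: 2.1
eef_pos: [0.5311, -0.1496, 0.1997]
ee_rot: [-90.0, -0.0, -171.5]
ft_force: [0.0, 0.0, -1.3]
finger_gap: 1.001
```

Accurate tracking. Now a wrist view to refine the bar, rest and holder poses.

```bash
python3 - <<'E'
from h import *
c=cam("wrist");im,d=robot.read_camera("wrist");save(im,"pics/w1.png");np.savez("w1.npz",im=im,d=d)
print(c["position"],c["attitude"])
for q,z in [("straightedge",.006),("end_a",.016),("end_b",.016),("rest",0),("holder",0),("fence",.012),("stop_face",.012),("clamp_grip",.069)]:
    print(q,[(np.round(x["uv"]),round(x["confidence"],2),np.round(world(c,x["uv"],z=z),4)) for x in robot.landmark_of("wrist",q)][:3])
im=im.astype(int);mx=im.max(2);mn=im.min(2)
co=(im[:,:,0]-im[:,:,2]>45)
for r in rects("w",cv2.morphologyEx(co.astype(np.uint8),cv2.MORPH_CLOSE,np.ones((9,9))),.006,c,3000): print("rest",r)
E
```

```text
[ 0.60567168 -0.13867858  0.34616106] [ 1.63115172e+02 -5.72446445e-02 -8.15108543e+01]
straightedge [(array([245., 151.]), 0.93, array([ 0.5597, -0.1135,  0.006 ]))]
end_a [(array([246., 210.]), 0.9, array([ 0.5008, -0.1219,  0.016 ])), (array([241.,  92.]), 0.74, array([ 0.6153, -0.1037,  0.016 ]))]
end_b [(array([246., 210.]), 0.9, array([ 0.5008, -0.1219,  0.016 ])), (array([241.,  92.]), 0.74, array([ 0.6153, -0.1037,  0.016 ]))]
rest [(array([252., 147.]), 0.96, array([ 0.5641, -0.1189,  0.    ])), (array([360., 399.]), 0.89, array([ 0.2572, -0.3023,  0.    ])), (array([245., 212.]), 0.21, array([ 0.4936, -0.1208,  0.    ]))]
holder [(array([399., 164.]), 0.64, array([ 0.5697, -0.2744,  0.    ]))]
fence [(array([437.,  11.]), 0.55, array([ 0.7096, -0.2683,  0.012 ]))]
stop_face []
clamp_grip [(array([245., 150.]), 0.61, array([ 0.5694, -0.1176,  0.069 ]))]
rest (0.2959, -0.2642, 578, 70, -81.6, array([336., 387.]))
rest (0.5627, -0.1161, 191, 71, 5.8, array([248., 139.]))
```

View pics/w1.png

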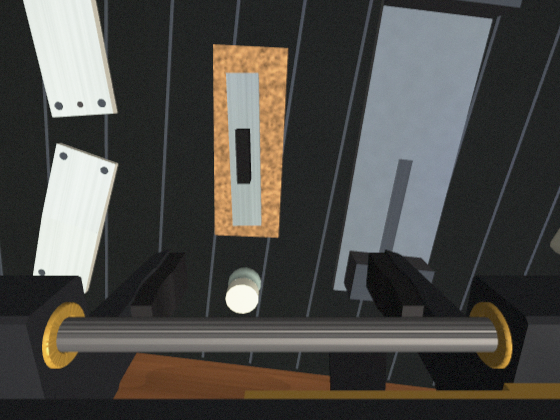

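The wrist view shows the bar at (245,151) on the cork rest, the white jar at (242,290), the holder bed at about (415,150) and the stop at (390,270). The networks agree with my segmentation, so I'll grasp the rib.

```bash
python3 - <<'E'
from h import *
plan([(.559,-.113,.06,-171.5,1,4),(.559,-.113,.0195,-171.5,1,2),(.559,-.113,.0195,-171.5,0,4),(.559,-.113,.08,-171.5,0,3)])
f=np.load("w1.npz");im=f["im"].astype(int)
# bed edges by row in the wrist picture (bluish grey)
c={"intrinsics":cam("wrist")["intrinsics"],"position":[0.60567168,-0.13867858,0.34616106],"attitude":[163.115,-.0572,-81.511]}
g=im.sum(2);L=[];Rr=[]
for v in range(30,240,6):
    k=np.where(g[v,325:520]>200)[0]+325
    L.append(world(c,(k[0],v),z=.01)[:2]);Rr.append(world(c,(k[-1]+1,v),z=.01)[:2])
for A in (L,Rr):
    A=np.array(A);p=np.polyfit(A[:,0],A[:,1],1);print("edge",np.degrees(np.arctan(p[0])),np.polyval(p,.6),np.std(A[:,1]-np.polyval(p,A[:,0])))
E
```

```text
from [ 0.5306 -0.1511  0.1998] [ -90.     0.  -171.8] gap 0.999 F [ 0.1 -0.8 -0.2] t 2.55
--call 0
([-0.0084, 0.035, -0.0084], [-0.0, -0.07, -0.0], 1)
([-0.0084, 0.035, -0.0084], [-0.0, -0.07, -0.0], 1)
([-0.0084, 0.035, -0.0084], [-0.0, -0.07, -0.0], 1)
([-0.0084, 0.035, -0.0084], [-0.0, -0.07, -0.0], 1)
([-0.0, 0.0202, -0.0], [0.0, 0.0, 0.0], 1)
--call 1
([-0.0, 0.0202, -0.0], [0.0, 0.0, 0.0], 1)
([0.0, 0.0, 0.0], [0.0, 0.0, 0.0], 0)
([0.0, 0.0, 0.0], [0.0, 0.0, 0.0], 0)
([0.0, 0.0, 0.0], [0.0, 0.0, 0.0], 0)
([0.0, 0.0, 0.0], [0.0, 0.0, 0.0], 0)
--call 2
([0.0, -0.0202, 0.0], [0.0, 0.0, 0.0], 0)
([0.0, -0.0202, 0.0], [0.0, 0.0, 0.0], 0)
([0.0, -0.0202, 0.0], [0.0, 0.0, 0.0], 0)
([0, 0, 0], [0, 0, 0], 0)
([0, 0, 0], [0, 0, 0], 0)
edge 1.1345494001362177 -0.20809570928771104 0.0034781309065503767
edge 23.796763892823154 -0.3593346635622952 0.015599500050962195
```

>>> step_arm:
  steps:
    - {"xyz": [-0.0084, 0.035, -0.0084], "dr": [0, 0, 0], "gripper": 1}
    - {"xyz": [-0.0084, 0.035, -0.0084], "dr": [0, 0, 0], "gripper": 1}
    - {"xyz": [-0.0084, 0.035, -0.0084], "dr": [0, 0, 0], "gripper": 1}
    - {"xyz": [-0.0084, 0.035, -0.0084], "dr": [0, 0, 0], "gripper": 1}
    - {"xyz": [0, 0.02, 0], "dr": [0, 0, 0], "gripper": 1}

```text
clock: 3.05
eef_pos: [0.5581, -0.1112, 0.0368]
ee_rot: [-90.1, -0.2, -171.7]
ft_force: [-0.5, -0.0, -0.4]
finger_gap: 1.0
```

>>> step_arm:
  steps:
    - {"xyz": [0, 0.02, 0], "dr": [0, 0, 0], "gripper": 1}
    - {"xyz": [0, 0, 0], "dr": [0, 0, 0], "gripper": 0}
    - {"xyz": [0, 0, 0], "dr": [0, 0, 0], "gripper": 0}
    - {"xyz": [0, 0, 0], "dr": [0, 0, 0], "gripper": 0}
    - {"xyz": [0, 0, 0], "dr": [0, 0, 0], "gripper": 0}

```text
clock: 3.55
eef_pos: [0.5606, -0.1127, 0.0214]
ee_rot: [-89.9, 0.2, -171.7]
ft_force: [-0.1, 0.8, 0.8]
finger_gap: 0.661
```

>>> step_arm:
  steps:
    - {"xyz": [0, 0, 0], "dr": [0, 0, 0], "gripper": 0}
    - {"xyz": [0, 0, 0], "dr": [0, 0, 0], "gripper": 0}
    - {"xyz": [0, 0, 0], "dr": [0, 0, 0], "gripper": 0}
    - {"xyz": [0, 0, 0], "dr": [0, 0, 0], "gripper": 0}
    - {"xyz": [0, 0, 0], "dr": [0, 0, 0], "gripper": 0}

```text
clock: 4.05
eef_pos: [0.5593, -0.1122, 0.0197]
ee_rot: [-90.0, -0.0, -171.7]
ft_force: [-0.2, -0.2, -0.6]
finger_gap: 0.208
```

```bash
python3 - <<'E'
from h import *
plan([(.559,-.1125,.0197,-171.7,0,4),(.559,-.1125,.07,-171.7,0,2),(.4565,.0634,.06,-192.2,0,6),(.4565,.0634,.03,-192.2,0,3)],start=(.559,-.1125,.0197,-171.7))
E
```

```text
--call 0
([0.0, 0.0, 0.0], [0.0, 0.0, 0.0], 0)
([0.0, 0.0, 0.0], [0.0, 0.0, 0.0], 0)
([0.0, 0.0, 0.0], [0.0, 0.0, 0.0], 0)
([0.0, 0.0, 0.0], [0.0, 0.0, 0.0], 0)
([0.0, -0.0252, 0.0], [0.0, 0.0, 0.0], 0)
--call 1
([0.0, -0.0252, 0.0], [0.0, 0.0, 0.0], 0)
([0.0127, 0.0017, -0.0315], [0.0, 3.42, -0.0], 0)
([0.0145, 0.0017, -0.0307], [0.0, 3.42, -0.0], 0)
([0.0163, 0.0017, -0.0297], [0.0, 3.42, -0.0], 0)
([0.0181, 0.0017, -0.0287], [0.0, 3.42, -0.0], 0)
--call 2
([0.0198, 0.0017, -0.0276], [0.0, 3.42, -0.0], 0)
([0.0214, 0.0017, -0.0264], [0.0, 3.42, -0.0], 0)
([-0.0, 0.01, -0.0], [0.0, 0.0, 0.0], 0)
([-0.0, 0.01, -0.0], [0.0, 0.0, 0.0], 0)
([-0.0, 0.01, -0.0], [0.0, 0.0, 0.0], 0)
```

>>> step_arm:
  steps:
    - {"xyz": [0, 0, 0], "dr": [0, 0, 0], "gripper": 0}
    - {"xyz": [0, 0, 0], "dr": [0, 0, 0], "gripper": 0}
    - {"xyz": [0, 0, 0], "dr": [0, 0, 0], "gripper": 0}
    - {"xyz": [0, 0, 0], "dr": [0, 0, 0], "gripper": 0}
    - {"xyz": [0, -0.025, 0], "dr": [0, 0, 0], "gripper": 0}

```text
clock: 4.55
eef_pos: [0.5553, -0.1112, 0.0409]
ee_rot: [-90.2, -0.5, -171.7]
ft_force: [-1.4, -0.1, -3.4]
finger_gap: 0.133
```

>>> step_arm:
  steps:
    - {"xyz": [0, -0.025, 0], "dr": [0, 0, 0], "gripper": 0}
    - {"xyz": [0.0127, 0.0017, -0.0315], "dr": [0, 3.42, 0], "gripper": 0}
    - {"xyz": [0.0145, 0.0017, -0.0307], "dr": [0, 3.42, 0], "gripper": 0}
    - {"xyz": [0.0163, 0.0017, -0.0297], "dr": [0, 3.42, 0], "gripper": 0}
    - {"xyz": [0.0181, 0.0017, -0.0287], "dr": [0, 3.42, 0], "gripper": 0}

```text
clock: 5.05
eef_pos: [0.4893, 0.0061, 0.0621]
ee_rot: [-90.0, -0.1, 174.4]
ft_force: [0.3, 0.5, -2.4]
finger_gap: 0.136
```

>>> step_arm:
  steps:
    - {"xyz": [0.0198, 0.0017, -0.0276], "dr": [0, 3.42, 0], "gripper": 0}
    - {"xyz": [0.0214, 0.0017, -0.0264], "dr": [0, 3.42, 0], "gripper": 0}
    - {"xyz": [0, 0.01, 0], "dr": [0, 0, 0], "gripper": 0}
    - {"xyz": [0, 0.01, 0], "dr": [0, 0, 0], "gripper": 0}
    - {"xyz": [0, 0.01, 0], "dr": [0, 0, 0], "gripper": 0}

```text
clock: 5.55
eef_pos: [0.4569, 0.0633, 0.0286]
ee_rot: [-90.0, -0.0, 167.8]
ft_force: [0.2, -0.2, -3.2]
finger_gap: 0.133
```

>>> step_arm:
  steps:
    - {"xyz": [0, 0.003, 0], "dr": [0, 0, 0], "gripper": 0}
    - {"xyz": [0, 0.002, 0], "dr": [0, 0, 0], "gripper": 0}
    - {"xyz": [0, 0, 0], "dr": [0, 0, 0], "gripper": 0}
    - {"xyz": [0, 0, 0], "dr": [0, 0, 0], "gripper": 0.35}
    - {"xyz": [0, 0, 0], "dr": [0, 0, 0], "gripper": 0.35}

```text
clock: 6.05
eef_pos: [0.4579, 0.0636, 0.0254]
ee_rot: [-90.0, 0.1, 167.8]
ft_force: [0.4, 0.5, -0.2]
finger_gap: 0.291
```

>>> step_arm:
  steps:
    - {"xyz": [0, 0, 0], "dr": [0, 0, 0], "gripper": 0.35}
    - {"xyz": [0, 0, 0], "dr": [0, 0, 0], "gripper": 0.35}
    - {"xyz": [0, -0.02, 0], "dr": [0, 0, 0], "gripper": 0.35}
    - {"xyz": [0, -0.02, 0], "dr": [0, 0, 0], "gripper": 0}
    - {"xyz": [0.03, 0, 0], "dr": [0, 0, 0], "gripper": 0}

```text
clock: 6.55
eef_pos: [0.4335, 0.0703, 0.0686]
ee_rot: [-90.2, 0.6, 167.7]
ft_force: [-0.5, 0.9, 0.1]
finger_gap: 0.193
```

>>> step_arm:
  steps:
    - {"xyz": [0.03, 0, 0], "dr": [0, 0, 0], "gripper": 0}
    - {"xyz": [0, 0.015, 0], "dr": [0, 0, 0], "gripper": 0}
    - {"xyz": [0, 0.015, 0], "dr": [0, 0, 0], "gripper": 0}
    - {"xyz": [0, 0, 0], "dr": [0, 0, 0], "gripper": 0}
    - {"xyz": [0, 0, 0], "dr": [0, 0, 0], "gripper": 0}

```text
clock: 7.05
eef_pos: [0.3981, 0.0764, 0.0347]
ee_rot: [-90.0, -0.0, 167.8]
ft_force: [0.1, -0.3, 0.7]
finger_gap: 0.004
```

>>> step_arm:
  steps:
    - {"xyz": [0, 0.005, 0], "dr": [0, 0, 0], "gripper": 0}
    - {"xyz": [0, 0.005, 0], "dr": [0, 0, 0], "gripper": 0}
    - {"xyz": [0, 0.002, 0], "dr": [0, 0, 0], "gripper": 0}
    - {"xyz": [0, 0, 0], "dr": [0, 0, 0], "gripper": 0}
    - {"xyz": [0, 0, 0], "dr": [0, 0, 0], "gripper": 0}

```text
clock: 7.55
eef_pos: [0.3981, 0.0764, 0.0225]
ee_rot: [-90.0, -0.0, 167.8]
ft_force: [-0.3, -0.6, -0.0]
finger_gap: 0.008
```

>>> step_arm:
  steps:
    - {"xyz": [0, 0.001, 0], "dr": [0, 0, 0], "gripper": 0}
    - {"xyz": [0, 0.001, 0], "dr": [0, 0, 0], "gripper": 0}
    - {"xyz": [0, 0, 0], "dr": [0, 0, 0], "gripper": 0}
    - {"xyz": [0, 0, 0], "dr": [0, 0, 0], "gripper": 0}
    - {"xyz": [0, 0, 0], "dr": [0, 0, 0], "gripper": 0}

```text
clock: 8.05
eef_pos: [0.3982, 0.0764, 0.0206]
ee_rot: [-90.0, 0.0, 167.8]
ft_force: [-0.8, 1.1, 0.2]
finger_gap: 0.003
```

>>> step_arm:
  steps:
    - {"xyz": [0, 0.0005, 0], "dr": [0, 0, 0], "gripper": 0}
    - {"xyz": [0, 0.0005, 0], "dr": [0, 0, 0], "gripper": 0}
    - {"xyz": [0, 0, 0], "dr": [0, 0, 0], "gripper": 0}
    - {"xyz": [0, 0, 0], "dr": [0, 0, 0], "gripper": 0}
    - {"xyz": [0, 0, 0], "dr": [0, 0, 0], "gripper": 0}

```text
clock: 8.55
eef_pos: [0.3981, 0.0764, 0.0195]
ee_rot: [-90.0, 0.0, 167.8]
ft_force: [-0.4, -0.5, 0.3]
finger_gap: 0.005
```

>>> step_arm:
  steps:
    - {"xyz": [0, 0.0005, 0], "dr": [0, 0, 0], "gripper": 0}
    - {"xyz": [0, 0.0005, 0], "dr": [0, 0, 0], "gripper": 0}
    - {"xyz": [0, 0, 0], "dr": [0, 0, 0], "gripper": 0}
    - {"xyz": [0, 0, 0], "dr": [0, 0, 0], "gripper": 0}
    - {"xyz": [0, 0, 0], "dr": [0, 0, 0], "gripper": 0}

```text
clock: 9.05
eef_pos: [0.3981, 0.0764, 0.0185]
ee_rot: [-90.0, 0.0, 167.8]
ft_force: [-1.2, 0.9, 0.6]
finger_gap: 0.005
```

>>> step_arm:
  steps:
    - {"xyz": [0, 0.0005, 0], "dr": [0, 0, 0], "gripper": 0}
    - {"xyz": [0, 0, 0], "dr": [0, 0, 0], "gripper": 0}
    - {"xyz": [0, 0, 0], "dr": [0, 0, 0], "gripper": 0}
    - {"xyz": [0, 0, 0], "dr": [0, 0, 0], "gripper": 0}
    - {"xyz": [0, 0, 0], "dr": [0, 0, 0], "gripper": 0}

```text
clock: 9.55
eef_pos: [0.3982, 0.0765, 0.0184]
ee_rot: [-90.0, -0.0, 167.8]
ft_force: [-2.6, -0.1, 5.8]
finger_gap: 0.007
```

>>> step_arm:
  steps:
    - {"xyz": [0, 0.0005, 0], "dr": [0, 0, 0], "gripper": 0}
    - {"xyz": [0, 0, 0], "dr": [0, 0, 0], "gripper": 0}
    - {"xyz": [0, 0, 0], "dr": [0, 0, 0], "gripper": 0}
    - {"xyz": [0, 0, 0], "dr": [0, 0, 0], "gripper": 0}
    - {"xyz": [0, 0, 0], "dr": [0, 0, 0], "gripper": 0}

```text
clock: 10.05
eef_pos: [0.3982, 0.0764, 0.0184]
ee_rot: [-90.0, -0.0, 167.8]
ft_force: [-4.4, -0.2, 11.3]
finger_gap: 0.001
```

>>> step_arm:
  steps:
    - {"xyz": [0, -0.023, 0], "dr": [0, 0, 0], "gripper": 0}
    - {"xyz": [0, -0.023, 0], "dr": [0, 0, 0], "gripper": 0}
    - {"xyz": [-0.03, 0, 0], "dr": [0, 0, 0], "gripper": 0}
    - {"xyz": [-0.03, 0, 0], "dr": [0, 0, 0], "gripper": 0}
    - {"xyz": [-0.03, 0, 0], "dr": [0, 0, 0], "gripper": 0}

```text
clock: 10.55
eef_pos: [0.4873, 0.0571, 0.0639]
ee_rot: [-90.0, 0.1, 167.8]
ft_force: [-0.1, -0.3, -0.2]
finger_gap: 0.006
```

>>> step_arm:
  steps:
    - {"xyz": [-0.03, 0, 0], "dr": [0, 0, 0], "gripper": 0}
    - {"xyz": [0, 0.018, 0], "dr": [0, 0, 0], "gripper": 0}
    - {"xyz": [0, 0.018, 0], "dr": [0, 0, 0], "gripper": 0}
    - {"xyz": [0, 0, 0], "dr": [0, 0, 0], "gripper": 0}
    - {"xyz": [0, 0, 0], "dr": [0, 0, 0], "gripper": 0}

```text
clock: 11.05
eef_pos: [0.5148, 0.051, 0.0271]
ee_rot: [-90.0, -0.1, 167.8]
ft_force: [-0.6, 0.7, 0.9]
finger_gap: 0.005
```

>>> step_arm:
  steps:
    - {"xyz": [0, 0.003, 0], "dr": [0, 0, 0], "gripper": 0}
    - {"xyz": [0, 0.001, 0], "dr": [0, 0, 0], "gripper": 0}
    - {"xyz": [0, 0, 0], "dr": [0, 0, 0], "gripper": 0}
    - {"xyz": [0, 0, 0], "dr": [0, 0, 0], "gripper": 0}
    - {"xyz": [0, 0, 0], "dr": [0, 0, 0], "gripper": 0}

```text
clock: 11.55
eef_pos: [0.5156, 0.0511, 0.0239]
ee_rot: [-90.0, 0.0, 167.8]
ft_force: [0.1, -0.5, -0.7]
finger_gap: 0.009
```

>>> step_arm:
  steps:
    - {"xyz": [0, 0.001, 0], "dr": [0, 0, 0], "gripper": 0}
    - {"xyz": [0, 0.0005, 0], "dr": [0, 0, 0], "gripper": 0}
    - {"xyz": [0, 0, 0], "dr": [0, 0, 0], "gripper": 0}
    - {"xyz": [0, 0, 0], "dr": [0, 0, 0], "gripper": 0}
    - {"xyz": [0, 0, 0], "dr": [0, 0, 0], "gripper": 0}

```text
clock: 12.05
eef_pos: [0.5153, 0.051, 0.022]
ee_rot: [-90.0, -0.0, 167.8]
ft_force: [-0.4, -1.2, -0.4]
finger_gap: 0.006
```

>>> step_arm:
  steps:
    - {"xyz": [0, 0.001, 0], "dr": [0, 0, 0], "gripper": 0}
    - {"xyz": [0, 0, 0], "dr": [0, 0, 0], "gripper": 0}
    - {"xyz": [0, 0, 0], "dr": [0, 0, 0], "gripper": 0}
    - {"xyz": [0, 0, 0], "dr": [0, 0, 0], "gripper": 0}
    - {"xyz": [0, 0, 0], "dr": [0, 0, 0], "gripper": 0}

```text
clock: 12.55
eef_pos: [0.5154, 0.051, 0.021]
ee_rot: [-90.0, -0.0, 167.8]
ft_force: [-0.8, -0.4, -0.0]
finger_gap: 0.004
```

>>> step_arm:
  steps:
    - {"xyz": [0, 0.0007, 0], "dr": [0, 0, 0], "gripper": 0}
    - {"xyz": [0, 0, 0], "dr": [0, 0, 0], "gripper": 0}
    - {"xyz": [0, 0, 0], "dr": [0, 0, 0], "gripper": 0}
    - {"xyz": [0, 0, 0], "dr": [0, 0, 0], "gripper": 0}
    - {"xyz": [0, 0, 0], "dr": [0, 0, 0], "gripper": 0}

```text
clock: 13.05
eef_pos: [0.5154, 0.051, 0.0203]
ee_rot: [-90.0, 0.0, 167.8]
ft_force: [0.2, 0.8, 0.7]
finger_gap: 0.004
```

>>> step_arm:
  steps:
    - {"xyz": [0, 0.0007, 0], "dr": [0, 0, 0], "gripper": 0}
    - {"xyz": [0, 0, 0], "dr": [0, 0, 0], "gripper": 0}
    - {"xyz": [0, 0, 0], "dr": [0, 0, 0], "gripper": 0}
    - {"xyz": [0, 0, 0], "dr": [0, 0, 0], "gripper": 0}
    - {"xyz": [0, 0, 0], "dr": [0, 0, 0], "gripper": 0}

```text
clock: 13.55
eef_pos: [0.5154, 0.051, 0.0196]
ee_rot: [-90.0, 0.0, 167.8]
ft_force: [-0.9, -0.2, 0.3]
finger_gap: 0.002
```

>>> step_arm:
  steps:
    - {"xyz": [0, 0.0007, 0], "dr": [0, 0, 0], "gripper": 0}
    - {"xyz": [0, 0, 0], "dr": [0, 0, 0], "gripper": 0}
    - {"xyz": [0, 0, 0], "dr": [0, 0, 0], "gripper": 0}
    - {"xyz": [0, 0, 0], "dr": [0, 0, 0], "gripper": 0}
    - {"xyz": [0, 0, 0], "dr": [0, 0, 0], "gripper": 0}

```text
clock: 14.05
eef_pos: [0.5154, 0.051, 0.0189]
ee_rot: [-90.0, -0.0, 167.8]
ft_force: [-0.2, -0.0, 0.2]
finger_gap: 0.006
```

>>> step_arm:
  steps:
    - {"xyz": [0, 0.0005, 0], "dr": [0, 0, 0], "gripper": 0}
    - {"xyz": [0, 0, 0], "dr": [0, 0, 0], "gripper": 0}
    - {"xyz": [0, 0, 0], "dr": [0, 0, 0], "gripper": 0}
    - {"xyz": [0, 0, 0], "dr": [0, 0, 0], "gripper": 0}
    - {"xyz": [0, 0, 0], "dr": [0, 0, 0], "gripper": 0}

```text
clock: 14.55
eef_pos: [0.5155, 0.051, 0.0184]
ee_rot: [-90.0, 0.0, 167.8]
ft_force: [-0.1, -0.4, 0.7]
finger_gap: 0.004
```

>>> step_arm:
  steps:
    - {"xyz": [0, 0.0007, 0], "dr": [0, 0, 0], "gripper": 0}
    - {"xyz": [0, 0, 0], "dr": [0, 0, 0], "gripper": 0}
    - {"xyz": [0, 0, 0], "dr": [0, 0, 0], "gripper": 0}
    - {"xyz": [0, 0, 0], "dr": [0, 0, 0], "gripper": 0}
    - {"xyz": [0, 0, 0], "dr": [0, 0, 0], "gripper": 0}

```text
clock: 15.05
eef_pos: [0.5155, 0.051, 0.0183]
ee_rot: [-90.0, 0.0, 167.8]
ft_force: [-1.6, -0.1, 6.2]
finger_gap: 0.005
```

>>> step_arm:
  steps:
    - {"xyz": [0, 0.0004, 0], "dr": [0, 0, 0], "gripper": 0}
    - {"xyz": [0, 0, 0], "dr": [0, 0, 0], "gripper": 0}
    - {"xyz": [0, 0, 0], "dr": [0, 0, 0], "gripper": 0}
    - {"xyz": [0, 0, 0], "dr": [0, 0, 0], "gripper": 0}
    - {"xyz": [0, 0, 0], "dr": [0, 0, 0], "gripper": 0}

```text
clock: 15.55
eef_pos: [0.5156, 0.051, 0.0183]
ee_rot: [-90.0, -0.0, 167.8]
ft_force: [-3.2, 0.0, 8.5]
finger_gap: 0.002
```

```bash
python3 - <<'E'
from h import *
im,d=robot.read_camera("side");save(im,"pics/s1.png");np.savez("s1.npz",d=d)
im2,d=robot.read_camera("wrist");save(im2,"pics/w2.png");np.savez("w2.npz",d=d)
c=cam("side");u,v=pix(c,(.4565,.0634,.02)).astype(int);print(u,v)
a=cv2.resize(im[v-60:v+60,u-80:u+80],None,fx=5,fy=5,interpolation=cv2.INTER_CUBIC);save(a,"pics/s1c.png")
print([(x["uv"],x["confidence"]) for x in robot.landmark_of("wrist","straightedge")+robot.landmark_of("wrist","end_a")])
E
```

```text
268 257
[([279.6, 357.9], 0.96)]
```

View pics/s1c.png

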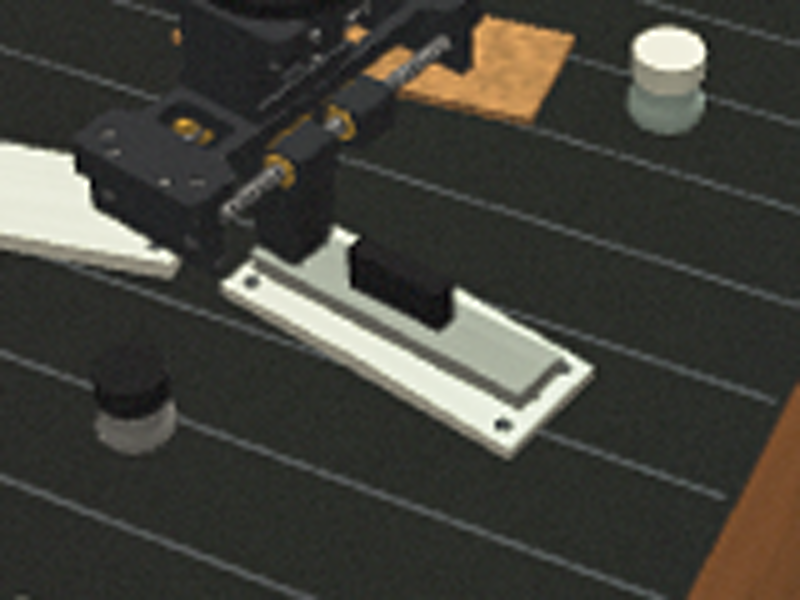

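The side view shows the bar centred on plate 2 with the fingers on its far end; jars are standing. Both ends went down to z≈0.0183, against 0.020 expected for flat. That suggests crowned, and I'll check it against the next plate. I'll regrasp and move to plate 3.

```bash
python3 - <<'E'
from h import *
plan([(.5155,.051,.0635,167.8,0,2),(.457,.0636,.0635,167.8,.4,3),(.457,.0636,.0635,167.8,.4,2),(.457,.0636,.0235,167.8,.4,2),(.457,.0636,.0235,167.8,0,6),(.457,.0636,.07,167.8,0,2),(.6512,.0642,.06,191.6,0,6),(.6512,.0642,.0245,191.6,0,2)],start=(.5155,.051,.0175,167.8))
E
```

```text
--call 0
([0.0, -0.023, 0.0], [0.0, 0.0, 0.0], 0)
([0.0, -0.023, 0.0], [0.0, 0.0, 0.0], 0)
([0.0199, 0.0, 0.0], [0.0, 0.0, 0.0], 0.4)
([0.0199, 0.0, 0.0], [0.0, 0.0, 0.0], 0.4)
([0.0199, 0.0, 0.0], [0.0, 0.0, 0.0], 0.4)
--call 1
([0.0, 0.0, 0.0], [0.0, 0.0, 0.0], 0.4)
([0.0, 0.0, 0.0], [0.0, 0.0, 0.0], 0.4)
([0.0, 0.02, -0.0], [0.0, 0.0, 0.0], 0.4)
([0.0, 0.02, -0.0], [0.0, 0.0, 0.0], 0.4)
([0.0, 0.0, 0.0], [0.0, 0.0, 0.0], 0)
--call 2
([0.0, 0.0, 0.0], [0.0, 0.0, 0.0], 0)
([0.0, 0.0, 0.0], [0.0, 0.0, 0.0], 0)
([0.0, 0.0, 0.0], [0.0, 0.0, 0.0], 0)
([0.0, 0.0, 0.0], [0.0, 0.0, 0.0], 0)
([0.0, 0.0, 0.0], [0.0, 0.0, 0.0], 0)
--call 3
([0.0, -0.0233, 0.0], [0.0, 0.0, 0.0], 0)
([0.0, -0.0233, 0.0], [0.0, 0.0, 0.0], 0)
([-0.0316, 0.0017, -0.0069], [0.0, -3.97, 0.0], 0)
([-0.032, 0.0017, -0.0047], [0.0, -3.97, 0.0], 0)
([-0.0323, 0.0017, -0.0025], [0.0, -3.97, 0.0], 0)
--call 4
([-0.0324, 0.0017, -0.0003], [0.0, -3.97, 0.0], 0)
([-0.0323, 0.0017, 0.002], [0.0, -3.97, 0.0], 0)
([-0.0321, 0.0017, 0.0042], [0.0, -3.97, 0.0], 0)
([0.0, 0.0177, -0.0], [0.0, 0.0, 0.0], 0)
([0.0, 0.0177, -0.0], [0.0, 0.0, 0.0], 0)
```

>>> step_arm:
  steps:
    - {"xyz": [0, -0.023, 0], "dr": [0, 0, 0], "gripper": 0}
    - {"xyz": [0, -0.023, 0], "dr": [0, 0, 0], "gripper": 0}
    - {"xyz": [0.02, 0, 0], "dr": [0, 0, 0], "gripper": 0.4}
    - {"xyz": [0.02, 0, 0], "dr": [0, 0, 0], "gripper": 0.4}
    - {"xyz": [0.02, 0, 0], "dr": [0, 0, 0], "gripper": 0.4}

```text
clock: 16.25
eef_pos: [0.4562, 0.0638, 0.0634]
ee_rot: [-90.0, 0.0, 167.8]
ft_force: [-0.0, -1.0, -0.1]
finger_gap: 0.251
```

>>> step_arm:
  steps:
    - {"xyz": [0, 0, 0], "dr": [0, 0, 0], "gripper": 0.4}
    - {"xyz": [0, 0, 0], "dr": [0, 0, 0], "gripper": 0.4}
    - {"xyz": [0, 0.02, 0], "dr": [0, 0, 0], "gripper": 0.4}
    - {"xyz": [0, 0.02, 0], "dr": [0, 0, 0], "gripper": 0.4}
    - {"xyz": [0, 0, 0], "dr": [0, 0, 0], "gripper": 0}

```text
clock: 16.75
eef_pos: [0.4556, 0.0634, 0.0213]
ee_rot: [-89.9, -0.2, 167.8]
ft_force: [-0.3, -0.2, -0.9]
finger_gap: 0.331
```

>>> step_arm:
  steps:
    - {"xyz": [0, 0, 0], "dr": [0, 0, 0], "gripper": 0}
    - {"xyz": [0, 0, 0], "dr": [0, 0, 0], "gripper": 0}
    - {"xyz": [0, 0, 0], "dr": [0, 0, 0], "gripper": 0}
    - {"xyz": [0, 0, 0], "dr": [0, 0, 0], "gripper": 0}
    - {"xyz": [0, 0, 0], "dr": [0, 0, 0], "gripper": 0}

```text
clock: 17.25
eef_pos: [0.458, 0.0637, 0.0242]
ee_rot: [-90.0, 0.1, 167.8]
ft_force: [1.2, -1.4, 0.5]
finger_gap: 0.133
```

>>> step_arm:
  steps:
    - {"xyz": [0, -0.0233, 0], "dr": [0, 0, 0], "gripper": 0}
    - {"xyz": [0, -0.0233, 0], "dr": [0, 0, 0], "gripper": 0}
    - {"xyz": [-0.0316, 0.0017, -0.0069], "dr": [0, -3.97, 0], "gripper": 0}
    - {"xyz": [-0.032, 0.0017, -0.0047], "dr": [0, -3.97, 0], "gripper": 0}
    - {"xyz": [-0.0323, 0.0017, -0.0025], "dr": [0, -3.97, 0], "gripper": 0}

```text
clock: 17.75
eef_pos: [0.554, 0.0641, 0.0647]
ee_rot: [-90.0, -0.0, 179.9]
ft_force: [0.2, -1.0, -2.5]
finger_gap: 0.133
```

>>> step_arm:
  steps:
    - {"xyz": [-0.0324, 0.0017, -0.0003], "dr": [0, -3.97, 0], "gripper": 0}
    - {"xyz": [-0.0323, 0.0017, 0.002], "dr": [0, -3.97, 0], "gripper": 0}
    - {"xyz": [-0.0321, 0.0017, 0.0042], "dr": [0, -3.97, 0], "gripper": 0}
    - {"xyz": [0, 0.016, 0], "dr": [0, 0, 0], "gripper": 0}
    - {"xyz": [0, 0, 0], "dr": [0, 0, 0], "gripper": 0}

```text
clock: 18.25
eef_pos: [0.6483, 0.0641, 0.0403]
ee_rot: [-90.1, -0.4, -168.4]
ft_force: [-1.5, -0.2, -3.4]
finger_gap: 0.134
```

>>> step_arm:
  steps:
    - {"xyz": [0, 0.014, 0], "dr": [0, 0, 0], "gripper": 0}
    - {"xyz": [0, 0.003, 0], "dr": [0, 0, 0], "gripper": 0}
    - {"xyz": [0, 0.0025, 0], "dr": [0, 0, 0], "gripper": 0}
    - {"xyz": [0, 0, 0], "dr": [0, 0, 0], "gripper": 0}
    - {"xyz": [0, 0, 0], "dr": [0, 0, 0], "gripper": 0}

```text
clock: 18.75
eef_pos: [0.6507, 0.0642, 0.0246]
ee_rot: [-90.0, 0.0, -168.4]
ft_force: [0.1, -0.1, -2.4]
finger_gap: 0.131
```

>>> step_arm:
  steps:
    - {"xyz": [0, 0, 0], "dr": [0, 0, 0], "gripper": 0.35}
    - {"xyz": [0, 0, 0], "dr": [0, 0, 0], "gripper": 0.35}
    - {"xyz": [0, 0, 0], "dr": [0, 0, 0], "gripper": 0.35}
    - {"xyz": [0, 0, 0], "dr": [0, 0, 0], "gripper": 0.35}
    - {"xyz": [0, -0.02, 0], "dr": [0, 0, 0], "gripper": 0.35}

```text
clock: 19.25
eef_pos: [0.6484, 0.064, 0.0413]
ee_rot: [-90.0, -0.3, -168.4]
ft_force: [-0.7, -0.3, -0.2]
finger_gap: 0.35
```

>>> step_arm:
  steps:
    - {"xyz": [0, -0.02, 0], "dr": [0, 0, 0], "gripper": 0.35}
    - {"xyz": [0.03, 0, 0], "dr": [0, 0, 0], "gripper": 0}
    - {"xyz": [0.03, 0, 0], "dr": [0, 0, 0], "gripper": 0}
    - {"xyz": [0, 0.01, 0], "dr": [0, 0, 0], "gripper": 0}
    - {"xyz": [0, 0.015, 0], "dr": [0, 0, 0], "gripper": 0}

```text
clock: 19.75
eef_pos: [0.5932, 0.0521, 0.0398]
ee_rot: [-90.0, 0.2, -168.4]
ft_force: [0.2, -0.0, -0.9]
finger_gap: 0.019
```

>>> step_arm:
  steps:
    - {"xyz": [0, 0.01, 0], "dr": [0, 0, 0], "gripper": 0}
    - {"xyz": [0, 0, 0], "dr": [0, 0, 0], "gripper": 0}
    - {"xyz": [0, 0, 0], "dr": [0, 0, 0], "gripper": 0}
    - {"xyz": [0, 0, 0], "dr": [0, 0, 0], "gripper": 0}
    - {"xyz": [0, 0, 0], "dr": [0, 0, 0], "gripper": 0}

```text
clock: 20.25
eef_pos: [0.593, 0.0522, 0.0296]
ee_rot: [-90.0, 0.1, -168.4]
ft_force: [-0.1, 1.0, 0.6]
finger_gap: -0.001
```

>>> step_arm:
  steps:
    - {"xyz": [0, 0.005, 0], "dr": [0, 0, 0], "gripper": 0}
    - {"xyz": [0, 0.0025, 0], "dr": [0, 0, 0], "gripper": 0}
    - {"xyz": [0, 0.001, 0], "dr": [0, 0, 0], "gripper": 0}
    - {"xyz": [0, 0, 0], "dr": [0, 0, 0], "gripper": 0}
    - {"xyz": [0, 0, 0], "dr": [0, 0, 0], "gripper": 0}

```text
clock: 20.75
eef_pos: [0.5922, 0.0521, 0.0207]
ee_rot: [-90.0, 0.0, -168.4]
ft_force: [0.1, 0.3, 0.0]
finger_gap: 0.007
```

>>> step_arm:
  steps:
    - {"xyz": [0, 0.0008, 0], "dr": [0, 0, 0], "gripper": 0}
    - {"xyz": [0, 0, 0], "dr": [0, 0, 0], "gripper": 0}
    - {"xyz": [0, 0, 0], "dr": [0, 0, 0], "gripper": 0}
    - {"xyz": [0, 0, 0], "dr": [0, 0, 0], "gripper": 0}
    - {"xyz": [0, 0, 0], "dr": [0, 0, 0], "gripper": 0}

```text
clock: 21.25
eef_pos: [0.5924, 0.0521, 0.0204]
ee_rot: [-90.0, 0.0, -168.4]
ft_force: [-2.0, -0.2, 5.7]
finger_gap: 0.003
```

>>> step_arm:
  steps:
    - {"xyz": [0, 0.0008, 0], "dr": [0, 0, 0], "gripper": 0}
    - {"xyz": [0, 0, 0], "dr": [0, 0, 0], "gripper": 0}
    - {"xyz": [0, 0, 0], "dr": [0, 0, 0], "gripper": 0}
    - {"xyz": [0, 0, 0], "dr": [0, 0, 0], "gripper": 0}
    - {"xyz": [0, 0, 0], "dr": [0, 0, 0], "gripper": 0}

```text
clock: 21.75
eef_pos: [0.5924, 0.0522, 0.0204]
ee_rot: [-90.0, 0.0, -168.4]
ft_force: [-4.6, 0.9, 10.6]
finger_gap: 0.005
```

Contact here is at 0.0204, 2 mm higher than on plate 2. Now the other end.

>>> step_arm:
  steps:
    - {"xyz": [0, -0.022, 0], "dr": [0, 0, 0], "gripper": 0}
    - {"xyz": [0, -0.022, 0], "dr": [0, 0, 0], "gripper": 0}
    - {"xyz": [-0.03, 0, 0], "dr": [0, 0, 0], "gripper": 0}
    - {"xyz": [-0.03, 0, 0], "dr": [0, 0, 0], "gripper": 0}
    - {"xyz": [-0.03, 0, 0], "dr": [0, 0, 0], "gripper": 0}

```text
clock: 22.25
eef_pos: [0.6814, 0.0704, 0.0632]
ee_rot: [-90.0, 0.0, -168.4]
ft_force: [-0.3, -0.8, 0.5]
finger_gap: 0.004
```

>>> step_arm:
  steps:
    - {"xyz": [-0.03, 0, 0], "dr": [0, 0, 0], "gripper": 0}
    - {"xyz": [0, 0.018, 0], "dr": [0, 0, 0], "gripper": 0}
    - {"xyz": [0, 0.018, 0], "dr": [0, 0, 0], "gripper": 0}
    - {"xyz": [0, 0.003, 0], "dr": [0, 0, 0], "gripper": 0}
    - {"xyz": [0, 0, 0], "dr": [0, 0, 0], "gripper": 0}

```text
clock: 22.75
eef_pos: [0.707, 0.0759, 0.0216]
ee_rot: [-90.0, -0.3, -168.4]
ft_force: [-0.2, -0.6, -0.6]
finger_gap: 0.003
```

>>> step_arm:
  steps:
    - {"xyz": [0, 0.0025, 0], "dr": [0, 0, 0], "gripper": 0}
    - {"xyz": [0, 0.001, 0], "dr": [0, 0, 0], "gripper": 0}
    - {"xyz": [0, 0, 0], "dr": [0, 0, 0], "gripper": 0}
    - {"xyz": [0, 0, 0], "dr": [0, 0, 0], "gripper": 0}
    - {"xyz": [0, 0, 0], "dr": [0, 0, 0], "gripper": 0}

```text
clock: 23.25
eef_pos: [0.7099, 0.0762, 0.0207]
ee_rot: [-90.0, 0.0, -168.4]
ft_force: [-0.7, -0.9, -0.7]
finger_gap: 0.005
```

>>> step_arm:
  steps:
    - {"xyz": [0, 0.0005, 0], "dr": [0, 0, 0], "gripper": 0}
    - {"xyz": [0, 0, 0], "dr": [0, 0, 0], "gripper": 0}
    - {"xyz": [0, 0, 0], "dr": [0, 0, 0], "gripper": 0}
    - {"xyz": [0, 0, 0], "dr": [0, 0, 0], "gripper": 0}
    - {"xyz": [0, 0, 0], "dr": [0, 0, 0], "gripper": 0}

```text
clock: 23.75
eef_pos: [0.7099, 0.0762, 0.0205]
ee_rot: [-90.0, 0.0, -168.4]
ft_force: [-2.0, 0.2, 4.6]
finger_gap: 0.005
```

Both ends hold at 0.0205, so plate 3 is flat. Now plate 1.

```bash
python3 - <<'E'
from h import *
plan([(.6515,.0642,.085,191.6,0,2),(.441,.287,.08,184.1,0,7),(.441,.287,.0237,184.1,0,None)],start=(.6515,.0642,.0237,191.6))
E
```

```text
--call 0
([-0.0, -0.0306, 0.0], [0.0, 0.0, 0.0], 0)
([-0.0, -0.0306, 0.0], [0.0, 0.0, 0.0], 0)
([0.0231, 0.0007, -0.0372], [0.0, 1.07, -0.0], 0)
([0.0237, 0.0007, -0.0368], [0.0, 1.07, -0.0], 0)
([0.0244, 0.0007, -0.0363], [0.0, 1.07, -0.0], 0)
--call 1
([0.0251, 0.0007, -0.0359], [0.0, 1.07, -0.0], 0)
([0.0258, 0.0007, -0.0354], [0.0, 1.07, -0.0], 0)
([0.0264, 0.0007, -0.0349], [0.0, 1.07, -0.0], 0)
([0.0271, 0.0007, -0.0344], [0.0, 1.07, -0.0], 0)
([0.0, 0.0282, -0.0], [0.0, 0.0, 0.0], 0)
--call 2
([0.0, 0.0282, -0.0], [0.0, 0.0, 0.0], 0)
([0, 0, 0], [0, 0, 0], 0)
([0, 0, 0], [0, 0, 0], 0)
([0, 0, 0], [0, 0, 0], 0)
([0, 0, 0], [0, 0, 0], 0)
```

>>> step_arm:
  steps:
    - {"xyz": [0, -0.022, 0], "dr": [0, 0, 0], "gripper": 0}
    - {"xyz": [0, -0.022, 0], "dr": [0, 0, 0], "gripper": 0}
    - {"xyz": [0.02, 0, 0], "dr": [0, 0, 0], "gripper": 0.4}
    - {"xyz": [0.02, 0, 0], "dr": [0, 0, 0], "gripper": 0.4}
    - {"xyz": [0.02, 0, 0], "dr": [0, 0, 0], "gripper": 0.4}

```text
clock: 24.25
eef_pos: [0.6504, 0.0641, 0.0639]
ee_rot: [-90.0, 0.0, -168.4]
ft_force: [-0.1, 0.8, 0.5]
finger_gap: 0.253
```

>>> step_arm:
  steps:
    - {"xyz": [0, 0, 0], "dr": [0, 0, 0], "gripper": 0.4}
    - {"xyz": [0, 0, 0], "dr": [0, 0, 0], "gripper": 0.4}
    - {"xyz": [0, 0.02, 0], "dr": [0, 0, 0], "gripper": 0.4}
    - {"xyz": [0, 0.02, 0], "dr": [0, 0, 0], "gripper": 0.4}
    - {"xyz": [0, 0, 0], "dr": [0, 0, 0], "gripper": 0}

```text
clock: 24.75
eef_pos: [0.6495, 0.0642, 0.021]
ee_rot: [-90.0, -0.3, -168.4]
ft_force: [0.6, 0.9, 0.0]
finger_gap: 0.332
```

>>> step_arm:
  steps:
    - {"xyz": [0, 0, 0], "dr": [0, 0, 0], "gripper": 0}
    - {"xyz": [0, 0, 0], "dr": [0, 0, 0], "gripper": 0}
    - {"xyz": [0, 0, 0], "dr": [0, 0, 0], "gripper": 0}
    - {"xyz": [0, 0, 0], "dr": [0, 0, 0], "gripper": 0}
    - {"xyz": [0, 0, 0], "dr": [0, 0, 0], "gripper": 0}

```text
clock: 25.25
eef_pos: [0.6522, 0.0644, 0.0252]
ee_rot: [-90.0, 0.2, -168.4]
ft_force: [2.1, 1.2, 0.7]
finger_gap: 0.132
```

>>> step_arm:
  steps:
    - {"xyz": [0, -0.0306, 0], "dr": [0, 0, 0], "gripper": 0}
    - {"xyz": [0, -0.0306, 0], "dr": [0, 0, 0], "gripper": 0}
    - {"xyz": [0.0231, 0.0007, -0.0372], "dr": [0, 1.07, 0], "gripper": 0}
    - {"xyz": [0.0237, 0.0007, -0.0368], "dr": [0, 1.07, 0], "gripper": 0}
    - {"xyz": [0.0244, 0.0007, -0.0363], "dr": [0, 1.07, 0], "gripper": 0}

```text
clock: 25.75
eef_pos: [0.5592, 0.16, 0.0831]
ee_rot: [-90.0, -0.1, -171.7]
ft_force: [-0.3, 0.5, -3.3]
finger_gap: 0.134
```

>>> step_arm:
  steps:
    - {"xyz": [0.0251, 0.0007, -0.0359], "dr": [0, 1.07, 0], "gripper": 0}
    - {"xyz": [0.0258, 0.0007, -0.0354], "dr": [0, 1.07, 0], "gripper": 0}
    - {"xyz": [0.0264, 0.0007, -0.0349], "dr": [0, 1.07, 0], "gripper": 0}
    - {"xyz": [0.0271, 0.0007, -0.0344], "dr": [0, 1.07, 0], "gripper": 0}
    - {"xyz": [0, 0.028, 0], "dr": [0, 0, 0], "gripper": 0}

```text
clock: 26.25
eef_pos: [0.4394, 0.2914, 0.0552]
ee_rot: [-90.2, 0.3, -175.7]
ft_force: [1.3, 0.4, -3.1]
finger_gap: 0.134
```

>>> step_arm:
  steps:
    - {"xyz": [0, 0.02, 0], "dr": [0, 0, 0], "gripper": 0}
    - {"xyz": [0, 0, 0], "dr": [0, 0, 0], "gripper": 0}
    - {"xyz": [0, 0, 0], "dr": [0, 0, 0], "gripper": 0}
    - {"xyz": [0, 0, 0], "dr": [0, 0, 0], "gripper": 0}
    - {"xyz": [0, 0, 0], "dr": [0, 0, 0], "gripper": 0}

```text
clock: 26.75
eef_pos: [0.4418, 0.2872, 0.0337]
ee_rot: [-90.1, 0.1, -175.9]
ft_force: [-0.3, -0.1, -3.4]
finger_gap: 0.132
```

>>> step_arm:
  steps:
    - {"xyz": [0, 0.006, 0], "dr": [0, 0, 0], "gripper": 0}
    - {"xyz": [0, 0.003, 0], "dr": [0, 0, 0], "gripper": 0}
    - {"xyz": [0, 0, 0], "dr": [0, 0, 0], "gripper": 0}
    - {"xyz": [0, 0, 0], "dr": [0, 0, 0], "gripper": 0}
    - {"xyz": [0, 0, 0], "dr": [0, 0, 0], "gripper": 0.35}

```text
clock: 27.25
eef_pos: [0.4416, 0.2874, 0.0245]
ee_rot: [-90.1, 0.1, -175.9]
ft_force: [-0.5, -0.4, 0.4]
finger_gap: 0.205
```

>>> step_arm:
  steps:
    - {"xyz": [0, 0, 0], "dr": [0, 0, 0], "gripper": 0.35}
    - {"xyz": [0, 0, 0], "dr": [0, 0, 0], "gripper": 0.35}
    - {"xyz": [0, 0, 0], "dr": [0, 0, 0], "gripper": 0.35}
    - {"xyz": [0, -0.02, 0], "dr": [0, 0, 0], "gripper": 0.35}
    - {"xyz": [0, -0.02, 0], "dr": [0, 0, 0], "gripper": 0.35}

```text
clock: 27.75
eef_pos: [0.4396, 0.2864, 0.0628]
ee_rot: [-89.9, -0.1, -175.9]
ft_force: [0.4, 0.3, 0.0]
finger_gap: 0.352
```

>>> step_arm:
  steps:
    - {"xyz": [0.03, 0, 0], "dr": [0, 0, 0], "gripper": 0}
    - {"xyz": [0.03, 0, 0], "dr": [0, 0, 0], "gripper": 0}
    - {"xyz": [0, 0.015, 0], "dr": [0, 0, 0], "gripper": 0}
    - {"xyz": [0, 0.015, 0], "dr": [0, 0, 0], "gripper": 0}
    - {"xyz": [0, 0.005, 0], "dr": [0, 0, 0], "gripper": 0}

```text
clock: 28.25
eef_pos: [0.3794, 0.282, 0.0271]
ee_rot: [-89.9, -0.1, -175.9]
ft_force: [-0.2, 0.3, -0.3]
finger_gap: 0.009
```

>>> step_arm:
  steps:
    - {"xyz": [0, 0.005, 0], "dr": [0, 0, 0], "gripper": 0}
    - {"xyz": [0, 0, 0], "dr": [0, 0, 0], "gripper": 0}
    - {"xyz": [0, 0, 0], "dr": [0, 0, 0], "gripper": 0}
    - {"xyz": [0, 0, 0], "dr": [0, 0, 0], "gripper": 0}
    - {"xyz": [0, 0, 0], "dr": [0, 0, 0], "gripper": 0}

```text
clock: 28.75
eef_pos: [0.3811, 0.2829, 0.0239]
ee_rot: [-90.0, 0.0, -175.9]
ft_force: [-0.0, 0.5, -0.1]
finger_gap: 0.005
```

>>> step_arm:
  steps:
    - {"xyz": [0, 0.0025, 0], "dr": [0, 0, 0], "gripper": 0}
    - {"xyz": [0, 0.001, 0], "dr": [0, 0, 0], "gripper": 0}
    - {"xyz": [0, 0, 0], "dr": [0, 0, 0], "gripper": 0}
    - {"xyz": [0, 0, 0], "dr": [0, 0, 0], "gripper": 0}
    - {"xyz": [0, 0, 0], "dr": [0, 0, 0], "gripper": 0}

```text
clock: 29.25
eef_pos: [0.3807, 0.2826, 0.0199]
ee_rot: [-90.0, 0.0, -175.9]
ft_force: [-0.5, 0.2, -0.6]
finger_gap: 0.003
```

>>> step_arm:
  steps:
    - {"xyz": [0, 0.0005, 0], "dr": [0, 0, 0], "gripper": 0}
    - {"xyz": [0, 0, 0], "dr": [0, 0, 0], "gripper": 0}
    - {"xyz": [0, 0, 0], "dr": [0, 0, 0], "gripper": 0}
    - {"xyz": [0, 0, 0], "dr": [0, 0, 0], "gripper": 0}
    - {"xyz": [0, 0, 0], "dr": [0, 0, 0], "gripper": 0}

```text
clock: 29.75
eef_pos: [0.3806, 0.2826, 0.0194]
ee_rot: [-90.0, -0.0, -175.9]
ft_force: [-0.7, -0.2, 0.3]
finger_gap: 0.002
```

>>> step_arm:
  steps:
    - {"xyz": [0, 0.0005, 0], "dr": [0, 0, 0], "gripper": 0}
    - {"xyz": [0, 0, 0], "dr": [0, 0, 0], "gripper": 0}
    - {"xyz": [0, 0, 0], "dr": [0, 0, 0], "gripper": 0}
    - {"xyz": [0, 0, 0], "dr": [0, 0, 0], "gripper": 0}
    - {"xyz": [0, 0, 0], "dr": [0, 0, 0], "gripper": 0}

```text
clock: 30.25
eef_pos: [0.3807, 0.2827, 0.0189]
ee_rot: [-90.0, 0.0, -175.9]
ft_force: [0.7, -0.2, -0.4]
finger_gap: 0.001
```

>>> step_arm:
  steps:
    - {"xyz": [0, 0.0005, 0], "dr": [0, 0, 0], "gripper": 0}
    - {"xyz": [0, 0, 0], "dr": [0, 0, 0], "gripper": 0}
    - {"xyz": [0, 0, 0], "dr": [0, 0, 0], "gripper": 0}
    - {"xyz": [0, 0, 0], "dr": [0, 0, 0], "gripper": 0}
    - {"xyz": [0, 0, 0], "dr": [0, 0, 0], "gripper": 0}

```text
clock: 30.75
eef_pos: [0.3807, 0.2827, 0.0185]
ee_rot: [-90.0, 0.0, -175.9]
ft_force: [-0.7, -0.3, 2.2]
finger_gap: 0.004
```

>>> step_arm:
  steps:
    - {"xyz": [0, -0.022, 0], "dr": [0, 0, 0], "gripper": 0}
    - {"xyz": [0, -0.022, 0], "dr": [0, 0, 0], "gripper": 0}
    - {"xyz": [-0.03, 0, 0], "dr": [0, 0, 0], "gripper": 0}
    - {"xyz": [-0.03, 0, 0], "dr": [0, 0, 0], "gripper": 0}
    - {"xyz": [-0.03, 0, 0], "dr": [0, 0, 0], "gripper": 0}

```text
clock: 31.25
eef_pos: [0.4714, 0.2893, 0.0627]
ee_rot: [-90.0, 0.0, -175.9]
ft_force: [0.0, 0.2, -0.0]
finger_gap: 0.005
```

>>> step_arm:
  steps:
    - {"xyz": [-0.03, 0, 0], "dr": [0, 0, 0], "gripper": 0}
    - {"xyz": [0, 0.018, 0], "dr": [0, 0, 0], "gripper": 0}
    - {"xyz": [0, 0.018, 0], "dr": [0, 0, 0], "gripper": 0}
    - {"xyz": [0, 0.003, 0], "dr": [0, 0, 0], "gripper": 0}
    - {"xyz": [0, 0, 0], "dr": [0, 0, 0], "gripper": 0}

```text
clock: 31.75
eef_pos: [0.4994, 0.2908, 0.0224]
ee_rot: [-89.9, -0.1, -175.9]
ft_force: [0.9, -0.4, 0.0]
finger_gap: 0.004
```

>>> step_arm:
  steps:
    - {"xyz": [0, 0.0025, 0], "dr": [0, 0, 0], "gripper": 0}
    - {"xyz": [0, 0.0015, 0], "dr": [0, 0, 0], "gripper": 0}
    - {"xyz": [0, 0, 0], "dr": [0, 0, 0], "gripper": 0}
    - {"xyz": [0, 0, 0], "dr": [0, 0, 0], "gripper": 0}
    - {"xyz": [0, 0, 0], "dr": [0, 0, 0], "gripper": 0}

```text
clock: 32.25
eef_pos: [0.5006, 0.2914, 0.0199]
ee_rot: [-90.0, 0.0, -175.9]
ft_force: [1.1, -0.1, 0.9]
finger_gap: 0.003
```

>>> step_arm:
  steps:
    - {"xyz": [0, 0.0007, 0], "dr": [0, 0, 0], "gripper": 0}
    - {"xyz": [0, 0, 0], "dr": [0, 0, 0], "gripper": 0}
    - {"xyz": [0, 0, 0], "dr": [0, 0, 0], "gripper": 0}
    - {"xyz": [0, 0, 0], "dr": [0, 0, 0], "gripper": 0}
    - {"xyz": [0, 0, 0], "dr": [0, 0, 0], "gripper": 0}

```text
clock: 32.75
eef_pos: [0.5004, 0.2912, 0.0187]
ee_rot: [-90.0, 0.0, -175.9]
ft_force: [0.0, 0.4, 0.0]
finger_gap: 0.006
```

Plate 1 looks crowned (about 0.0185 at both ends). As an independent check, I'll rise and measure the bar's tilt from wrist depth.

>>> step_arm:
  steps:
    - {"xyz": [0, -0.045, 0], "dr": [0, 0, 0], "gripper": 0.4}
    - {"xyz": [0, -0.045, 0], "dr": [0, 0, 0], "gripper": 0.4}
    - {"xyz": [0.03, -0.045, 0.003], "dr": [0, 0, 0], "gripper": 0.4}
    - {"xyz": [0.03, -0.045, 0], "dr": [0, 0, 0], "gripper": 0.4}
    - {"xyz": [0.03, 0, 0], "dr": [0, 0, 0], "gripper": 0.4}

```text
clock: 33.25
eef_pos: [0.4185, 0.2845, 0.199]
ee_rot: [-90.3, 0.6, -175.9]
ft_force: [0.8, 1.1, -0.2]
finger_gap: 0.396
```

>>> step_arm:
  steps:
    - {"xyz": [0, 0, 0], "dr": [0, 0, 0], "gripper": 0.4}
    - {"xyz": [0, 0, 0], "dr": [0, 0, 0], "gripper": 0.4}
    - {"xyz": [0, 0, 0], "dr": [0, 0, 0], "gripper": 0.4}
    - {"xyz": [0, 0, 0], "dr": [0, 0, 0], "gripper": 0.4}
    - {"xyz": [0, 0, 0], "dr": [0, 0, 0], "gripper": 0.4}

```text
clock: 33.75
eef_pos: [0.4158, 0.2822, 0.191]
ee_rot: [-90.0, -0.1, -175.9]
ft_force: [0.5, -0.1, 0.0]
finger_gap: 0.401
```

```bash
cat >> h.py <<'E'
def slope(c,d,cen,ang,half=(.07,.011),skip=.03,z0=.02):
    """fit z over a rectangle; returns slope along, mean z, n"""
    K=np.array(c["intrinsics"]);v,u=np.mgrid[0:d.shape[0],0:d.shape[1]]
    ray=np.stack([(u-K[0,2])/K[0,0],(v-K[1,2])/K[1,1],np.ones_like(u,float)],-1)*d[...,None]
    P=ray@att(c).T+np.array(c["position"]);a=np.radians(ang)
    s=(P[...,0]-cen[0])*np.cos(a)+(P[...,1]-cen[1])*np.sin(a);t=-(P[...,0]-cen[0])*np.sin(a)+(P[...,1]-cen[1])*np.cos(a)
    m=(d>0)&(abs(s)<half[0])&(abs(t)<half[1])&(abs(s)>skip)&(abs(P[...,2]-z0)<.03)
    p=np.polyfit(s[m],P[...,2][m],1);r=P[...,2][m]-np.polyval(p,s[m]);o={}
    return dict(slope=round(p[0],4),z=round(p[1],4),n=int(m.sum()),se=round(r.std()/np.sqrt(m.sum())/s[m].std(),5),zends=[round(float(np.median(P[...,2][m&(s<0)])),4),round(float(np.median(P[...,2][m&(s>0)])),4)])
E
python3 - <<'E'
from h import *
K=cam("wrist")["intrinsics"]
c1={"intrinsics":K,"position":[0.60567168,-0.13867858,0.34616106],"attitude":[163.115,-.0572,-81.511]}
print("rest bar",slope(c1,np.load("w1.npz")["d"],(.559,-.113),8.5))
c=cam("wrist");im,d=robot.read_camera("wrist");save(im,"pics/w3.png");np.savez("w3.npz",im=im,d=d)
print("P1 bar",slope(c,d,(.441,.287),4.1))
for q in ["straightedge","end_a"]: print(q,[(np.round(x["uv"]),round(x["confidence"],2),np.round(world(c,x["uv"],z=.01 if q[0]=="s" else .02),4)) for x in robot.landmark_of("wrist",q)][:2])
print(robot.get_state()["eef_pos"])
E
```

```text
rest bar {'slope': np.float64(0.0005), 'z': np.float64(0.0164), 'n': 1806, 'se': np.float64(0.00034), 'zends': [0.0164, 0.0164]}
P1 bar {'slope': np.float64(0.0359), 'z': np.float64(0.0204), 'n': 1844, 'se': np.float64(0.00033), 'zends': [0.0185, 0.0222]}
straightedge [(array([274., 162.]), 0.67, array([0.4398, 0.2857, 0.01  ]))]
end_a [(array([271., 223.]), 0.88, array([0.3797, 0.2849, 0.02  ])), (array([273.,  99.]), 0.68, array([0.4991, 0.2909, 0.02  ]))]
[0.41558787 0.28224283 0.1913272 ]
```

View pics/w3.png

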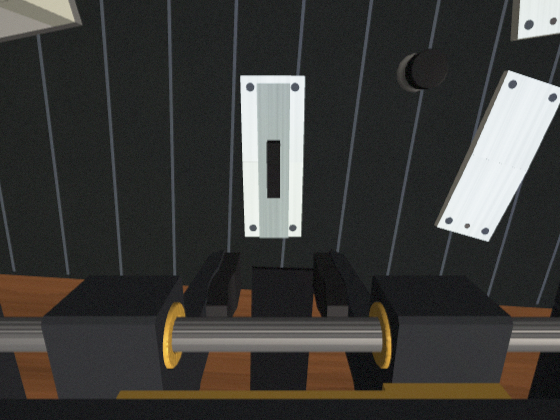

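The view shows the bar centred on plate 1 at (274,158), with the grey jar at (425,70) and plate 2 at (500,158), both undisturbed. Depth gives a bar tilt of 0.036 rad here against 0.0005 on the rest, so plate 1 is crowned. Plates 1 and 2 are crowned and plate 3 is flat. Next the bar goes back to the rest.

```bash
python3 - <<'E'
from h import *
plan([(.4405,.287,.0237,184.1,.4,5),(.4405,.287,.0237,184.1,0,5),(.4405,.287,.085,184.1,0,2),(.563,-.116,.085,185.8,0,11),(.563,-.116,.04,185.8,0,2)],start=(.4157,.2822,.191,184.1))
E
```

```text
--call 0
([-0.005, 0.0335, -0.0006], [0.0, 0.0, 0.0], 0.4)
([-0.005, 0.0335, -0.0006], [0.0, 0.0, 0.0], 0.4)
([-0.005, 0.0335, -0.0006], [0.0, 0.0, 0.0], 0.4)
([-0.005, 0.0335, -0.0006], [0.0, 0.0, 0.0], 0.4)
([-0.005, 0.0335, -0.0006], [0.0, 0.0, 0.0], 0.4)
--call 1
([0.0, 0.0, 0.0], [0.0, 0.0, 0.0], 0)
([0.0, 0.0, 0.0], [0.0, 0.0, 0.0], 0)
([0.0, 0.0, 0.0], [0.0, 0.0, 0.0], 0)
([0.0, 0.0, 0.0], [0.0, 0.0, 0.0], 0)
([0.0, 0.0, 0.0], [0.0, 0.0, 0.0], 0)
--call 2
([0.0, -0.0307, 0.0], [0.0, 0.0, 0.0], 0)
([0.0, -0.0307, 0.0], [0.0, 0.0, 0.0], 0)
([-0.0085, 0.0, 0.0373], [0.0, -0.15, 0.0], 0)
([-0.0084, 0.0, 0.0374], [0.0, -0.15, 0.0], 0)
([-0.0083, 0.0, 0.0374], [0.0, -0.15, 0.0], 0)
--call 3
([-0.0082, 0.0, 0.0374], [0.0, -0.15, 0.0], 0)
([-0.0081, 0.0, 0.0374], [0.0, -0.15, 0.0], 0)
([-0.008, 0.0, 0.0374], [0.0, -0.15, 0.0], 0)
([-0.0079, 0.0, 0.0375], [0.0, -0.15, 0.0], 0)
([-0.0078, 0.0, 0.0375], [0.0, -0.15, 0.0], 0)
--call 4
([-0.0077, 0.0, 0.0375], [0.0, -0.15, 0.0], 0)
([-0.0076, 0.0, 0.0375], [0.0, -0.15, 0.0], 0)
([-0.0075, 0.0, 0.0376], [0.0, -0.15, 0.0], 0)
([0.0, 0.0225, -0.0], [0.0, 0.0, 0.0], 0)
([0.0, 0.0225, -0.0], [0.0, 0.0, 0.0], 0)
```

>>> step_arm:
  steps:
    - {"xyz": [-0.005, 0.0335, -0.0006], "dr": [0, 0, 0], "gripper": 0.4}
    - {"xyz": [-0.005, 0.0335, -0.0006], "dr": [0, 0, 0], "gripper": 0.4}
    - {"xyz": [-0.005, 0.0335, -0.0006], "dr": [0, 0, 0], "gripper": 0.4}
    - {"xyz": [-0.005, 0.0335, -0.0006], "dr": [0, 0, 0], "gripper": 0.4}
    - {"xyz": [-0.005, 0.033, -0.0006], "dr": [0, 0, 0], "gripper": 0.4}

```text
clock: 34.4
eef_pos: [0.4405, 0.2872, 0.0235]
ee_rot: [-90.0, 0.0, -175.9]
ft_force: [-0.0, 0.7, -0.5]
finger_gap: 0.401
```

>>> step_arm:
  steps:
    - {"xyz": [0, 0, 0], "dr": [0, 0, 0], "gripper": 0}
    - {"xyz": [0, 0, 0], "dr": [0, 0, 0], "gripper": 0}
    - {"xyz": [0, 0, 0], "dr": [0, 0, 0], "gripper": 0}
    - {"xyz": [0, 0, 0], "dr": [0, 0, 0], "gripper": 0}
    - {"xyz": [0, 0, 0], "dr": [0, 0, 0], "gripper": 0}

```text
clock: 34.9
eef_pos: [0.441, 0.2877, 0.0265]
ee_rot: [-90.1, 0.2, -175.9]
ft_force: [-0.1, -0.2, 0.5]
finger_gap: 0.137
```

>>> step_arm:
  steps:
    - {"xyz": [0, -0.0307, 0], "dr": [0, 0, 0], "gripper": 0}
    - {"xyz": [0, -0.0307, 0], "dr": [0, 0, 0], "gripper": 0}
    - {"xyz": [-0.0085, 0, 0.0373], "dr": [0, -0.15, 0], "gripper": 0}
    - {"xyz": [-0.0084, 0, 0.0374], "dr": [0, -0.15, 0], "gripper": 0}
    - {"xyz": [-0.0083, 0, 0.0374], "dr": [0, -0.15, 0], "gripper": 0}

```text
clock: 35.4
eef_pos: [0.4738, 0.1765, 0.0874]
ee_rot: [-90.0, 0.1, -175.4]
ft_force: [0.3, -0.1, -3.0]
finger_gap: 0.134
```

>>> step_arm:
  steps:
    - {"xyz": [-0.0082, 0, 0.0374], "dr": [0, -0.15, 0], "gripper": 0}
    - {"xyz": [-0.0081, 0, 0.0374], "dr": [0, -0.15, 0], "gripper": 0}
    - {"xyz": [-0.008, 0, 0.0374], "dr": [0, -0.15, 0], "gripper": 0}
    - {"xyz": [-0.0079, 0, 0.0375], "dr": [0, -0.15, 0], "gripper": 0}
    - {"xyz": [-0.0078, 0, 0.0375], "dr": [0, -0.15, 0], "gripper": 0}

```text
clock: 35.9
eef_pos: [0.5294, -0.0074, 0.087]
ee_rot: [-90.0, 0.1, -174.7]
ft_force: [-0.2, 0.6, -3.0]
finger_gap: 0.132
```

>>> step_arm:
  steps:
    - {"xyz": [-0.0077, 0, 0.0375], "dr": [0, -0.15, 0], "gripper": 0}
    - {"xyz": [-0.0076, 0, 0.0375], "dr": [0, -0.15, 0], "gripper": 0}
    - {"xyz": [-0.0075, 0, 0.0376], "dr": [0, -0.15, 0], "gripper": 0}
    - {"xyz": [0, 0.0225, 0], "dr": [0, 0, 0], "gripper": 0}
    - {"xyz": [0, 0.0225, 0], "dr": [0, 0, 0], "gripper": 0}

```text
clock: 36.4
eef_pos: [0.5642, -0.1177, 0.0424]
ee_rot: [-89.9, 0.2, -174.4]
ft_force: [-0.2, 1.4, -3.5]
finger_gap: 0.134
```

>>> step_arm:
  steps:
    - {"xyz": [0, 0, 0], "dr": [0, 0, 0], "gripper": 0}
    - {"xyz": [0, 0, 0], "dr": [0, 0, 0], "gripper": 0}
    - {"xyz": [0, 0, 0], "dr": [0, 0, 0], "gripper": 0}
    - {"xyz": [0, 0, 0], "dr": [0, 0, 0], "gripper": 0}
    - {"xyz": [0, 0, 0], "dr": [0, 0, 0], "gripper": 0}

```text
clock: 36.9
eef_pos: [0.5635, -0.1158, 0.0425]
ee_rot: [-90.0, 0.1, -174.2]
ft_force: [0.3, 0.2, -3.4]
finger_gap: 0.136
```

>>> step_arm:
  steps:
    - {"xyz": [0, 0.012, 0], "dr": [0, 0, 0], "gripper": 0}
    - {"xyz": [0, 0.005, 0], "dr": [0, 0, 0], "gripper": 0}
    - {"xyz": [0, 0.001, 0], "dr": [0, 0, 0], "gripper": 0}
    - {"xyz": [0, 0, 0], "dr": [0, 0, 0], "gripper": 0}
    - {"xyz": [0, 0, 0], "dr": [0, 0, 0], "gripper": 0}

```text
clock: 37.4
eef_pos: [0.5621, -0.1157, 0.0229]
ee_rot: [-90.0, -0.1, -174.2]
ft_force: [-1.2, -0.9, -1.3]
finger_gap: 0.132
```

>>> step_arm:
  steps:
    - {"xyz": [0, 0.001, 0], "dr": [0, 0, 0], "gripper": 0}
    - {"xyz": [0, 0.001, 0], "dr": [0, 0, 0], "gripper": 0}
    - {"xyz": [0, 0, 0], "dr": [0, 0, 0], "gripper": 0}
    - {"xyz": [0, 0, 0], "dr": [0, 0, 0], "gripper": 0}
    - {"xyz": [0, 0, 0], "dr": [0, 0, 0], "gripper": 0}

```text
clock: 37.9
eef_pos: [0.5624, -0.1159, 0.0224]
ee_rot: [-90.0, -0.0, -174.2]
ft_force: [-5.1, 1.5, 8.1]
finger_gap: 0.131
```

>>> step_arm:
  steps:
    - {"xyz": [0, -0.0005, 0], "dr": [0, 0, 0], "gripper": 0.4}
    - {"xyz": [0, 0, 0], "dr": [0, 0, 0], "gripper": 0.4}
    - {"xyz": [0, 0, 0], "dr": [0, 0, 0], "gripper": 0.4}
    - {"xyz": [0, 0, 0], "dr": [0, 0, 0], "gripper": 0.4}
    - {"xyz": [0, -0.02, 0], "dr": [0, 0, 0], "gripper": 0.4}

```text
clock: 38.4
eef_pos: [0.5601, -0.1152, 0.0391]
ee_rot: [-90.1, -0.3, -174.2]
ft_force: [-1.0, 0.8, 0.1]
finger_gap: 0.398
```

>>> step_arm:
  steps:
    - {"xyz": [0, -0.045, 0], "dr": [0, 0, 0], "gripper": 1}
    - {"xyz": [0, -0.045, 0], "dr": [0, 0, 0], "gripper": 1}
    - {"xyz": [0.01, -0.045, 0.035], "dr": [0, 0, 0], "gripper": 1}
    - {"xyz": [0.01, -0.045, 0.035], "dr": [0, 0, 0], "gripper": 1}
    - {"xyz": [0, 0, 0], "dr": [0, 0, 0], "gripper": 1}

```text
clock: 38.9
eef_pos: [0.5552, -0.1821, 0.217]
ee_rot: [-89.6, 0.7, -174.4]
ft_force: [0.7, 0.4, 0.3]
finger_gap: 0.831
```

>>> step_arm:
  steps:
    - {"xyz": [0, 0, 0], "dr": [0, 0, 0], "gripper": 1}
    - {"xyz": [0, 0, 0], "dr": [0, 0, 0], "gripper": 1}
    - {"xyz": [0, 0, 0], "dr": [0, 0, 0], "gripper": 1}
    - {"xyz": [0, 0, 0], "dr": [0, 0, 0], "gripper": 1}
    - {"xyz": [0, 0, 0], "dr": [0, 0, 0], "gripper": 1}

```text
clock: 39.4
eef_pos: [0.5511, -0.177, 0.2082]
ee_rot: [-90.1, -0.1, -174.2]
ft_force: [0.8, -0.2, 0.1]
finger_gap: 1.002
```

```bash
python3 - <<'E'
from h import *
c=cam("wrist");im,d=robot.read_camera("wrist");save(im,"pics/w4.png");np.savez("w4.npz",im=im,d=d,pos=c["position"],att=c["attitude"])
print("rest bar",slope(c,d,(.5625,-.116),5.8))
print("P3",slope(c,d,(.6512,.0642),11.6,half=(.075,.025),skip=.01,z0=.01))
for q,z in [("straightedge",.006),("end_a",.016),("rest",0),("holder",0),("fence",.012),("stop_face",.012),("clamp_grip",.069),("plate_a",0)]:
    print(q,[(np.round(x["uv"]),round(x["confidence"],2),np.round(world(c,x["uv"],z=z),4)) for x in robot.landmark_of("wrist",q)][:3])
print(robot.get_state()["eef_pos"])
E
```

```text
rest bar {'slope': np.float64(0.0), 'z': np.float64(0.0164), 'n': 1619, 'se': np.float64(0.00036), 'zends': [0.0164, 0.0164]}
P3 {'slope': np.float64(0.0003), 'z': np.float64(0.0103), 'n': 5742, 'se': np.float64(0.00027), 'zends': [0.0103, 0.0103]}
straightedge [(array([222., 169.]), 0.66, array([ 0.5589, -0.1178,  0.006 ])), (array([395.,  25.]), 0.25, array([ 0.7117, -0.2727,  0.006 ]))]
end_a [(array([221., 224.]), 0.78, array([ 0.5005, -0.1219,  0.016 ])), (array([217., 111.]), 0.58, array([ 0.6175, -0.1114,  0.016 ]))]
rest [(array([224., 166.]), 0.91, array([ 0.5613, -0.1197,  0.    ])), (array([346., 401.]), 0.88, array([ 0.2559, -0.3016,  0.    ]))]
holder [(array([366., 171.]), 0.76, array([ 0.5709, -0.2719,  0.    ])), (array([216., 112.]), 0.2, array([ 0.616 , -0.1085,  0.    ]))]
fence [(array([395.,  27.]), 0.69, array([ 0.709, -0.271,  0.012]))]
stop_face [(array([361., 261.]), 0.72, array([ 0.47  , -0.2821,  0.012 ])), (array([222., 163.]), 0.71, array([ 0.5662, -0.1188,  0.012 ])), (array([372., 173.]), 0.44, array([ 0.5715, -0.2753,  0.012 ]))]
clamp_grip [(array([373., 305.]), 0.75, array([ 0.4501, -0.2839,  0.069 ]))]
plate_a [(array([ 59., 244.]), 0.86, array([0.4511, 0.0661, 0.    ])), (array([40., 60.]), 0.64, array([0.648 , 0.0666, 0.    ]))]
[ 0.55154273 -0.17776778  0.20959015]
```

View pics/w4.png

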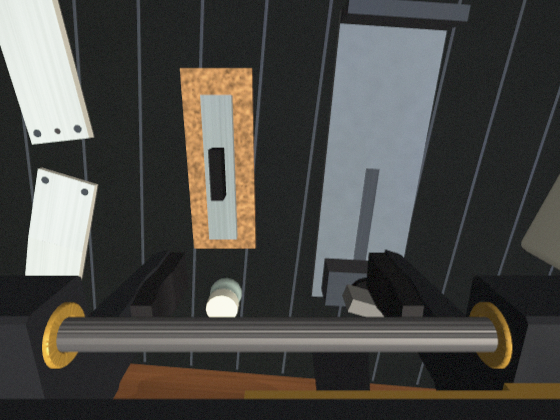

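The bar sits flat on the rest at (220,168) and plate 3's depth slope is 0.000 (flat). The holder bed runs from (393,26) at the fence to the stop at (352,280), and the knob is at (365,300). Now I'll refine the holder axis.

```bash
python3 - <<'E'
from h import *
f=np.load("w4.npz");im=f["im"];c={"intrinsics":cam("wrist")["intrinsics"],"position":f["pos"],"attitude":f["att"]}
g=cv2.GaussianBlur(cv2.cvtColor(im,cv2.COLOR_RGB2GRAY),(3,3),0).astype(int)
E={}
for name,(p,q) in {"L":((341,23),(313,296)),"R":((446,30),(408,258))}.items():
    pts=[]
    for v in range(45,240,5):
        u0=int(round(p[0]+(q[0]-p[0])*(v-p[1])/(q[1]-p[1])));s=g[v,u0-8:u0+9];k=np.argmax(np.abs(np.diff(s)))
        pts.append(world(c,(u0-8+k+.5,v),z=.01)[:2])
    P=np.array(pts);co=np.polyfit(P[:,0],P[:,1],1)
    for _ in range(3):
        r=P[:,1]-np.polyval(co,P[:,0]);P=P[abs(r)<2*r.std()+.0005];co=np.polyfit(P[:,0],P[:,1],1)
    E[name]=co;print(name,np.degrees(np.arctan(co[0])),np.polyval(co,.6),np.polyval(co,.5),len(P),r.std())
# column profile down the mid line for fence base
print([(v,int(g[v,393])) for v in range(15,40)])
for v in (23,24,25,26,27,28):print(v,np.round(world(c,(393,v),z=.01),4))
plan([(.6512,.0642,.06,191.6,1,None),(.6512,.0642,.006,191.6,1,3)])
E
```

```text
L 2.3555953650358274 -0.2244862424809321 -0.22859984994121182 39 0.0002856791621383423
R 2.4203323518278714 -0.3248971441134111 -0.32912393543377716 39 0.0002848232042532479
[(15, 76), (16, 58), (17, 41), (18, 34), (19, 34), (20, 35), (21, 35), (22, 34), (23, 34), (24, 34), (25, 39), (26, 66), (27, 110), (28, 139), (29, 146), (30, 146), (31, 146), (32, 146), (33, 146), (34, 146), (35, 147), (36, 146), (37, 146), (38, 146), (39, 147)]
23 [ 0.7123 -0.2694  0.01  ]
24 [ 0.7115 -0.2696  0.01  ]
25 [ 0.7107 -0.2698  0.01  ]
26 [ 0.7098 -0.2699  0.01  ]
27 [ 0.709  -0.2701  0.01  ]
28 [ 0.7082 -0.2703  0.01  ]
from [ 0.5515 -0.1778  0.2096] [ -90.     0.  -174.2] gap 0.998 F [0.  0.2 0.2] t 39.85
--call 0
([-0.0176, 0.0214, -0.033], [-0.0, -0.84, -0.0], 1)
([-0.0181, 0.0214, -0.0327], [-0.0, -0.84, -0.0], 1)
([-0.0186, 0.0214, -0.0324], [-0.0, -0.84, -0.0], 1)
([-0.0191, 0.0214, -0.0322], [-0.0, -0.84, -0.0], 1)
([-0.0195, 0.0214, -0.0319], [-0.0, -0.84, -0.0], 1)
--call 1
([-0.02, 0.0214, -0.0316], [-0.0, -0.84, -0.0], 1)
([-0.0204, 0.0214, -0.0313], [-0.0, -0.84, -0.0], 1)
([0.0, 0.018, -0.0], [0.0, 0.0, 0.0], 1)
([0.0, 0.018, -0.0], [0.0, 0.0, 0.0], 1)
([0.0, 0.018, -0.0], [0.0, 0.0, 0.0], 1)
```

>>> step_arm:
  steps:
    - {"xyz": [-0.0176, 0.0214, -0.033], "dr": [0, -0.84, 0], "gripper": 1}
    - {"xyz": [-0.0181, 0.0214, -0.0327], "dr": [0, -0.84, 0], "gripper": 1}
    - {"xyz": [-0.0186, 0.0214, -0.0324], "dr": [0, -0.84, 0], "gripper": 1}
    - {"xyz": [-0.0191, 0.0214, -0.0322], "dr": [0, -0.84, 0], "gripper": 1}
    - {"xyz": [-0.0195, 0.0214, -0.0319], "dr": [0, -0.84, 0], "gripper": 1}

```text
clock: 40.35
eef_pos: [0.6233, -0.0036, 0.1019]
ee_rot: [-90.0, 0.0, -170.0]
ft_force: [0.4, -0.5, 1.0]
finger_gap: 0.994
```

>>> step_arm:
  steps:
    - {"xyz": [-0.02, 0.0214, -0.0316], "dr": [0, -0.84, 0], "gripper": 1}
    - {"xyz": [-0.0204, 0.0214, -0.0313], "dr": [0, -0.84, 0], "gripper": 1}
    - {"xyz": [0, 0.016, 0], "dr": [0, 0, 0], "gripper": 1}
    - {"xyz": [0, 0.016, 0], "dr": [0, 0, 0], "gripper": 1}
    - {"xyz": [0, 0.01, 0], "dr": [0, 0, 0], "gripper": 1}

```text
clock: 40.85
eef_pos: [0.6499, 0.0635, 0.0159]
ee_rot: [-90.0, -0.1, -168.4]
ft_force: [0.4, -0.1, 0.3]
finger_gap: 0.997
```

>>> step_arm:
  steps:
    - {"xyz": [0, 0.01, 0], "dr": [0, 0, 0], "gripper": 1}
    - {"xyz": [0, 0, 0], "dr": [0, 0, 0], "gripper": 1}
    - {"xyz": [0, 0, 0], "dr": [0, 0, 0], "gripper": 1}
    - {"xyz": [0, 0, 0], "dr": [0, 0, 0], "gripper": 1}
    - {"xyz": [0, 0, 0], "dr": [0, 0, 0], "gripper": 1}

```text
clock: 41.35
eef_pos: [0.6518, 0.0641, 0.0088]
ee_rot: [-90.0, 0.1, -168.4]
ft_force: [0.1, -0.3, 0.3]
finger_gap: 0.999
```

>>> step_arm:
  steps:
    - {"xyz": [0, 0.005, 0], "dr": [0, 0, 0], "gripper": 1}
    - {"xyz": [0, 0, 0], "dr": [0, 0, 0], "gripper": 0}
    - {"xyz": [0, 0, 0], "dr": [0, 0, 0], "gripper": 0}
    - {"xyz": [0, 0, 0], "dr": [0, 0, 0], "gripper": 0}
    - {"xyz": [0, 0, 0], "dr": [0, 0, 0], "gripper": 0}

```text
clock: 41.85
eef_pos: [0.6511, 0.0644, 0.0027]
ee_rot: [-90.0, -0.0, -168.4]
ft_force: [1.0, -0.0, 0.2]
finger_gap: 0.675
```

>>> step_arm:
  steps:
    - {"xyz": [0, 0, 0], "dr": [0, 0, 0], "gripper": 0}
    - {"xyz": [0, 0, 0], "dr": [0, 0, 0], "gripper": 0}
    - {"xyz": [0, 0, 0], "dr": [0, 0, 0], "gripper": 0}
    - {"xyz": [0, 0, 0], "dr": [0, 0, 0], "gripper": 0}
    - {"xyz": [0, 0, 0], "dr": [0, 0, 0], "gripper": 0}

```text
clock: 42.35
eef_pos: [0.6511, 0.0644, 0.0027]
ee_rot: [-90.0, 0.0, -168.4]
ft_force: [0.1, -0.3, -0.7]
finger_gap: 0.676
```

```bash
python3 - <<'E'
from h import *
s=robot.get_state();p=s["eef_pos"];print(p,s["finger_gap"])
plan([(p[0],p[1],.095,191.6,0,3),(.625,-.2736,.095,182.4,0,9),(.625,-.2736,.04,182.4,0,3)])
E
```

```text
[0.6510969  0.06439264 0.00273896] 0.6758482433451584
from [0.6511 0.0644 0.0027] [ -90.     0.  -168.4] gap 0.676 F [ 0.1 -0.3 -0.7] t 42.35
--call 0
([-0.0, -0.0308, -0.0], [0.0, 0.01, -0.0], 0)
([-0.0, -0.0308, -0.0], [0.0, 0.01, -0.0], 0)
([-0.0, -0.0308, -0.0], [0.0, 0.01, -0.0], 0)
([0.0104, 0.0, 0.0362], [0.0, 1.02, -0.0], 0)
([0.0097, 0.0, 0.0364], [0.0, 1.02, -0.0], 0)
--call 1
([0.0091, 0.0, 0.0366], [0.0, 1.02, -0.0], 0)
([0.0084, 0.0, 0.0367], [0.0, 1.02, -0.0], 0)
([0.0078, 0.0, 0.0369], [0.0, 1.02, -0.0], 0)
([0.0071, 0.0, 0.037], [0.0, 1.02, -0.0], 0)
([0.0065, 0.0, 0.0371], [0.0, 1.02, -0.0], 0)
--call 2
([0.0058, 0.0, 0.0372], [0.0, 1.02, -0.0], 0)
([0.0051, 0.0, 0.0373], [0.0, 1.02, -0.0], 0)
([0.0, 0.0183, -0.0], [0.0, 0.0, 0.0], 0)
([0.0, 0.0183, -0.0], [0.0, 0.0, 0.0], 0)
([0.0, 0.0183, -0.0], [0.0, 0.0, 0.0], 0)
```

>>> step_arm:
  steps:
    - {"xyz": [0, -0.0308, 0], "dr": [0, 0, 0], "gripper": 0}
    - {"xyz": [0, -0.0308, 0], "dr": [0, 0, 0], "gripper": 0}
    - {"xyz": [0, -0.0308, 0], "dr": [0, 0, 0], "gripper": 0}
    - {"xyz": [0.0104, 0, 0.0362], "dr": [0, 1.02, 0], "gripper": 0}
    - {"xyz": [0.0097, 0, 0.0364], "dr": [0, 1.02, 0], "gripper": 0}

```text
clock: 42.85
eef_pos: [0.6462, -0.0108, 0.0967]
ee_rot: [-89.9, 0.2, -170.3]
ft_force: [0.6, 0.0, -3.3]
finger_gap: 0.674
```

>>> step_arm:
  steps:
    - {"xyz": [0.0091, 0, 0.0366], "dr": [0, 1.02, 0], "gripper": 0}
    - {"xyz": [0.0084, 0, 0.0367], "dr": [0, 1.02, 0], "gripper": 0}
    - {"xyz": [0.0078, 0, 0.0369], "dr": [0, 1.02, 0], "gripper": 0}
    - {"xyz": [0.0071, 0, 0.037], "dr": [0, 1.02, 0], "gripper": 0}
    - {"xyz": [0.0065, 0, 0.0371], "dr": [0, 1.02, 0], "gripper": 0}

```text
clock: 43.35
eef_pos: [0.63, -0.2001, 0.0943]
ee_rot: [-90.0, -0.1, -175.5]
ft_force: [0.3, -0.1, -2.6]
finger_gap: 0.673
```

>>> step_arm:
  steps:
    - {"xyz": [0.0058, 0, 0.0372], "dr": [0, 1.02, 0], "gripper": 0}
    - {"xyz": [0.0051, 0, 0.0373], "dr": [0, 1.02, 0], "gripper": 0}
    - {"xyz": [0, 0.018, 0], "dr": [0, 0, 0], "gripper": 0}
    - {"xyz": [0, 0.018, 0], "dr": [0, 0, 0], "gripper": 0}
    - {"xyz": [0, 0.01, 0], "dr": [0, 0, 0], "gripper": 0}

```text
clock: 43.85
eef_pos: [0.623, -0.272, 0.0454]
ee_rot: [-90.2, -0.3, -177.5]
ft_force: [-0.8, 1.0, -2.6]
finger_gap: 0.675
```

>>> step_arm:
  steps:
    - {"xyz": [0, 0, 0], "dr": [0, 0, 0], "gripper": 0}
    - {"xyz": [0, 0, 0], "dr": [0, 0, 0], "gripper": 0}
    - {"xyz": [0, 0, 0], "dr": [0, 0, 0], "gripper": 0}
    - {"xyz": [0, 0, 0], "dr": [0, 0, 0], "gripper": 0}
    - {"xyz": [0, 0, 0], "dr": [0, 0, 0], "gripper": 0}

```text
clock: 44.35
eef_pos: [0.6261, -0.2737, 0.0501]
ee_rot: [-90.0, 0.1, -177.5]
ft_force: [0.2, 0.4, -2.2]
finger_gap: 0.67
```

```bash
python3 - <<'E'
from h import *
c=cam("side");im,d=robot.read_camera("side");save(im,"pics/s2.png")
u,v=pix(c,(.6,-.24,.03)).astype(int);u=max(u,100)
save(cv2.resize(im[max(v-75,0):v+75,u-100:u+100],(800,600),interpolation=cv2.INTER_CUBIC),"pics/s2c.png")
E
```

```text
(no output)
```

View pics/s2c.png

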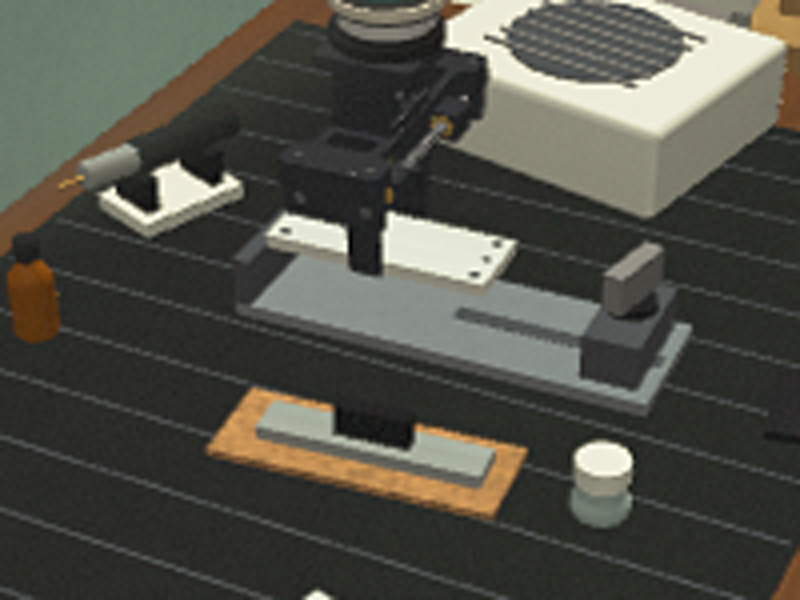

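The plate hangs level over the holder at about (400,245), just in front of the fence at (260,265). I'll pull it back 3 mm for clearance, then lower it.

>>> step_arm:
  steps:
    - {"xyz": [0.003, 0.01, 0], "dr": [0, 0, 0], "gripper": 0}
    - {"xyz": [0, 0.01, 0], "dr": [0, 0, 0], "gripper": 0}
    - {"xyz": [0, 0.01, 0], "dr": [0, 0, 0], "gripper": 0}
    - {"xyz": [0, 0.004, 0], "dr": [0, 0, 0], "gripper": 0}
    - {"xyz": [0, 0, 0], "dr": [0, 0, 0], "gripper": 0}

```text
clock: 44.9
eef_pos: [0.6215, -0.2736, 0.0138]
ee_rot: [-90.1, -0.1, -177.5]
ft_force: [-0.9, -0.5, -2.1]
finger_gap: 0.676
```

>>> step_arm:
  steps:
    - {"xyz": [0, 0.0015, 0], "dr": [0, 0, 0], "gripper": 0}
    - {"xyz": [0, 0.0005, 0], "dr": [0, 0, 0], "gripper": 0}
    - {"xyz": [0, 0, 0], "dr": [0, 0, 0], "gripper": 0}
    - {"xyz": [0, 0, 0], "dr": [0, 0, 0], "gripper": 0}
    - {"xyz": [0, 0, 0], "dr": [0, 0, 0], "gripper": 0}

```text
clock: 45.4
eef_pos: [0.6224, -0.274, 0.0133]
ee_rot: [-90.0, 0.0, -177.5]
ft_force: [-0.2, 0.8, -2.3]
finger_gap: 0.673
```

```bash
python3 - <<'E'
from h import *
plan([(.6224,-.274,.17,182.5,1,4),(.45,-.2815,.17,272.4,1,11)],start=(.6224,-.274,.0125,182.5))
E
```

```text
--call 0
([0.0, -0.0394, 0.0], [0.0, 0.0, 0.0], 1)
([0.0, -0.0394, 0.0], [0.0, 0.0, 0.0], 1)
([0.0, -0.0394, 0.0], [0.0, 0.0, 0.0], 1)
([0.0, -0.0394, 0.0], [0.0, 0.0, 0.0], 1)
([0.0157, 0.0, -0.0], [0.0, -8.17, 0.0], 1)
--call 1
([0.0155, -0.0, -0.0022], [0.0, -8.17, 0.0], 1)
([0.0151, -0.0, -0.0044], [0.0, -8.17, 0.0], 1)
([0.0143, -0.0, -0.0065], [0.0, -8.17, 0.0], 1)
([0.0132, -0.0, -0.0085], [0.0, -8.17, 0.0], 1)
([0.0119, -0.0, -0.0103], [0.0, -8.17, 0.0], 1)
--call 2
([0.0103, -0.0, -0.0118], [0.0, -8.17, 0.0], 1)
([0.0085, -0.0, -0.0132], [0.0, -8.17, 0.0], 1)
([0.0065, -0.0, -0.0143], [0.0, -8.17, 0.0], 1)
([0.0044, -0.0, -0.015], [0.0, -8.17, 0.0], 1)
([0.0023, -0.0, -0.0155], [0.0, -8.17, 0.0], 1)
```

>>> step_arm:
  steps:
    - {"xyz": [0, 0.0008, 0], "dr": [0, 0, 0], "gripper": 0}
    - {"xyz": [0, 0, 0], "dr": [0, 0, 0], "gripper": 0}
    - {"xyz": [0, 0, 0], "dr": [0, 0, 0], "gripper": 1}
    - {"xyz": [0, 0, 0], "dr": [0, 0, 0], "gripper": 1}
    - {"xyz": [0, 0, 0], "dr": [0, 0, 0], "gripper": 1}

```text
clock: 45.9
eef_pos: [0.6226, -0.2741, 0.0127]
ee_rot: [-90.0, 0.0, -177.5]
ft_force: [-0.8, -0.2, 1.2]
finger_gap: 0.925
```

>>> step_arm:
  steps:
    - {"xyz": [0, 0, 0], "dr": [0, 0, 0], "gripper": 1}
    - {"xyz": [0, -0.039, 0], "dr": [0, 0, 0], "gripper": 1}
    - {"xyz": [0, -0.039, 0], "dr": [0, 0, 0], "gripper": 1}
    - {"xyz": [0, -0.039, 0], "dr": [0, 0, 0], "gripper": 1}
    - {"xyz": [0, -0.039, 0], "dr": [0, 0, 0], "gripper": 1}

```text
clock: 46.4
eef_pos: [0.6221, -0.2738, 0.1697]
ee_rot: [-90.0, -0.0, -177.5]
ft_force: [0.8, -0.7, 0.2]
finger_gap: 1.002
```

>>> step_arm:
  steps:
    - {"xyz": [0.0157, 0, 0], "dr": [0, -8.17, 0], "gripper": 1}
    - {"xyz": [0.0155, 0, -0.0022], "dr": [0, -8.17, 0], "gripper": 1}
    - {"xyz": [0.0151, 0, -0.0044], "dr": [0, -8.17, 0], "gripper": 1}
    - {"xyz": [0.0143, 0, -0.0065], "dr": [0, -8.17, 0], "gripper": 1}
    - {"xyz": [0.0132, 0, -0.0085], "dr": [0, -8.17, 0], "gripper": 1}

```text
clock: 46.9
eef_pos: [0.5433, -0.2772, 0.1684]
ee_rot: [-90.0, 0.0, -136.4]
ft_force: [0.4, -0.2, 0.4]
finger_gap: 1.0
```

>>> step_arm:
  steps:
    - {"xyz": [0.0119, 0, -0.0103], "dr": [0, -8.17, 0], "gripper": 1}
    - {"xyz": [0.0103, 0, -0.0118], "dr": [0, -8.17, 0], "gripper": 1}
    - {"xyz": [0.0085, 0, -0.0132], "dr": [0, -8.17, 0], "gripper": 1}
    - {"xyz": [0.0065, 0, -0.0143], "dr": [0, -8.17, 0], "gripper": 1}
    - {"xyz": [0.0044, 0, -0.015], "dr": [0, -8.17, 0], "gripper": 1}

```text
clock: 47.4
eef_pos: [0.4649, -0.2806, 0.1684]
ee_rot: [-90.0, -0.0, -95.5]
ft_force: [0.0, -0.2, -0.6]
finger_gap: 1.001
```

>>> step_arm:
  steps:
    - {"xyz": [0.0023, 0, -0.0155], "dr": [0, -8.17, 0], "gripper": 1}
    - {"xyz": [0, 0, 0], "dr": [0, 0, 0], "gripper": 1}
    - {"xyz": [0, 0, 0], "dr": [0, 0, 0], "gripper": 1}
    - {"xyz": [0, 0, 0], "dr": [0, 0, 0], "gripper": 1}
    - {"xyz": [0, 0, 0], "dr": [0, 0, 0], "gripper": 1}

```text
clock: 47.9
eef_pos: [0.4506, -0.2813, 0.1684]
ee_rot: [-90.0, -0.0, -87.7]
ft_force: [-0.1, -0.5, -0.0]
finger_gap: 1.001
```

```bash
python3 - <<'E'
from h import *
s=robot.get_state();print(s["eef_pos"],s["ee_rot"],s["joint_pos"])
c=cam("wrist");im,d=robot.read_camera("wrist");save(im,"pics/w5.png")
for q,z in [("clamp_grip",.069),("clamp",.069),("stop_face",.012)]:
    print(q,[(np.round(x["uv"]),round(x["confidence"],2),np.round(world(c,x["uv"],z=z),4)) for x in robot.landmark_of("wrist",q)][:3])
E
```

```text
[ 0.45064036 -0.28134454  0.16842396] [-8.99727428e+01 -9.77189222e-03 -8.77348572e+01] [-3.46693673e+01  2.76803262e+00  1.13801569e+02  9.58204727e-03
  6.34027395e+01 -3.69388005e+01]
clamp_grip [(array([277., 208.]), 0.63, array([ 0.451 , -0.2802,  0.069 ]))]Traceback (most recent call last):
  File "<stdin>", line 5, in <module>
ValueError: it knows: clamp_grip, end, fence, holder, jar, plate, rest, stop_face, straightedge
```

View pics/w5.png

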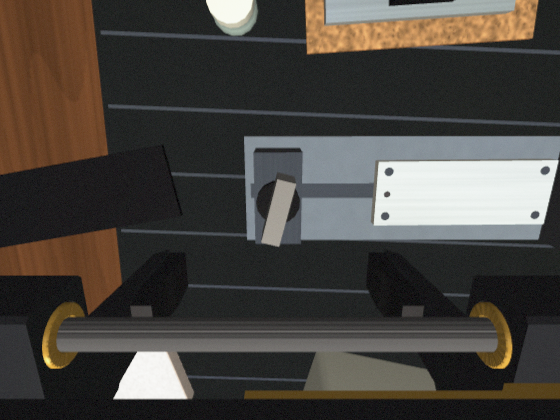

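The knob bar is at (278,210), turned about 13° clockwise already (clamp ≈0.23 rad), with the plate lying on the bed at (465,193). I'll align the jaws to the bar and grip it.

>>> step_arm:
  steps:
    - {"xyz": [0, 0.03, 0], "dr": [0, 6.5, 0], "gripper": 1}
    - {"xyz": [0, 0.03, 0], "dr": [0, 6.5, 0], "gripper": 1}
    - {"xyz": [0, 0.03, 0], "dr": [0, 0, 0], "gripper": 1}
    - {"xyz": [0, 0.016, 0], "dr": [0, 0, 0], "gripper": 1}
    - {"xyz": [0, 0, 0], "dr": [0, 0, 0], "gripper": 1}

```text
clock: 48.5
eef_pos: [0.4479, -0.2797, 0.0593]
ee_rot: [-90.3, 0.1, -100.7]
ft_force: [-1.1, -0.1, -0.1]
finger_gap: 0.998
```

>>> step_arm:
  steps:
    - {"xyz": [0, 0, 0], "dr": [0, 0, 0], "gripper": 0}
    - {"xyz": [0, 0, 0], "dr": [0, 0, 0], "gripper": 0}
    - {"xyz": [0, 0, 0], "dr": [0, 0, 0], "gripper": 0}
    - {"xyz": [0, 0, 0], "dr": [0, 0, 0], "gripper": 0}
    - {"xyz": [0, 0, 0], "dr": [0, 0, 0], "gripper": 0}

```text
clock: 49.0
eef_pos: [0.4503, -0.2816, 0.0631]
ee_rot: [-89.9, -0.0, -100.7]
ft_force: [0.0, -0.3, -0.7]
finger_gap: 0.571
```

>>> step_arm:
  steps:
    - {"xyz": [0, 0, 0], "dr": [0, 0, 0], "gripper": 0}
    - {"xyz": [0, 0, 0], "dr": [0, 0, 0], "gripper": 0}
    - {"xyz": [0, 0, 0], "dr": [0, 0, 0], "gripper": 0}
    - {"xyz": [0, 0, 0], "dr": [0, 0, 0], "gripper": 0}
    - {"xyz": [0, 0, 0], "dr": [0, 0, 0], "gripper": 0}

```text
clock: 49.5
eef_pos: [0.4506, -0.2815, 0.0623]
ee_rot: [-89.9, -0.0, -100.7]
ft_force: [2.2, -0.6, -1.8]
finger_gap: 0.153
```

>>> step_arm:
  steps:
    - {"xyz": [0, 0, 0], "dr": [0, 0, 0], "gripper": 0}
    - {"xyz": [0, 0, 0], "dr": [0, 0, 0], "gripper": 0}
    - {"xyz": [0, 0, 0], "dr": [0, 0, 0], "gripper": 0}
    - {"xyz": [0, 0, 0], "dr": [0, 0, 0], "gripper": 0}
    - {"xyz": [0, 0, 0], "dr": [0, 0, 0], "gripper": 0}

```text
clock: 50.0
eef_pos: [0.4505, -0.2815, 0.0623]
ee_rot: [-89.9, -0.0, -100.7]
ft_force: [4.7, -1.7, -4.1]
finger_gap: 0.157
```

```bash
python3 - <<'E'
from h import *
s=robot.get_state();p=s["eef_pos"];y=s["ee_rot"][2]
plan([(p[0]+.05,p[1]+.0021,p[2],y,0,5),(p[0]+.068,p[1]+.0028,p[2],y,0,5)])
E
```

```text
from [ 0.4505 -0.2815  0.0623] [ -89.9   -0.  -100.7] gap 0.157 F [ 4.7 -1.7 -4.1] t 50.0
--call 0
([-0.0023, 0.0, 0.0097], [-0.02, 0.0, 0.0], 0)
([-0.0023, 0.0, 0.0097], [-0.02, 0.0, 0.0], 0)
([-0.0023, 0.0, 0.0097], [-0.02, 0.0, 0.0], 0)
([-0.0023, 0.0, 0.0097], [-0.02, 0.0, 0.0], 0)
([-0.0023, 0.0, 0.0097], [-0.02, 0.0, 0.0], 0)
--call 1
([-0.0008, 0.0, 0.0035], [0.0, 0.0, 0.0], 0)
([-0.0008, 0.0, 0.0035], [0.0, 0.0, 0.0], 0)
([-0.0008, 0.0, 0.0035], [0.0, 0.0, 0.0], 0)
([-0.0008, 0.0, 0.0035], [0.0, 0.0, 0.0], 0)
([-0.0008, 0.0, 0.0035], [0.0, 0.0, 0.0], 0)
```

>>> step_arm:
  steps:
    - {"xyz": [-0.0023, 0, 0.0097], "dr": [0, 0, 0], "gripper": 0}
    - {"xyz": [-0.0023, 0, 0.0097], "dr": [0, 0, 0], "gripper": 0}
    - {"xyz": [-0.0023, 0, 0.0097], "dr": [0, 0, 0], "gripper": 0}
    - {"xyz": [-0.0023, 0, 0.0097], "dr": [0, 0, 0], "gripper": 0}
    - {"xyz": [-0.0023, 0, 0.0097], "dr": [0, 0, 0], "gripper": 0}

```text
clock: 50.5
eef_pos: [0.5006, -0.2794, 0.0623]
ee_rot: [-90.0, -0.0, -100.7]
ft_force: [-2.6, -5.5, -0.1]
finger_gap: 0.16
```

>>> step_arm:
  steps:
    - {"xyz": [-0.0008, 0, 0.0035], "dr": [0, 0, 0], "gripper": 0}
    - {"xyz": [-0.0008, 0, 0.0035], "dr": [0, 0, 0], "gripper": 0}
    - {"xyz": [-0.0008, 0, 0.0035], "dr": [0, 0, 0], "gripper": 0}
    - {"xyz": [-0.0008, 0, 0.0035], "dr": [0, 0, 0], "gripper": 0}
    - {"xyz": [0, 0, 0], "dr": [0, 0, 0], "gripper": 0}

```text
clock: 51.0
eef_pos: [0.5148, -0.2788, 0.0624]
ee_rot: [-89.9, -0.0, -100.7]
ft_force: [1.7, -4.8, -1.1]
finger_gap: 0.156
```

>>> step_arm:
  steps:
    - {"xyz": [-0.0005, 0, 0.002], "dr": [0, 0, 0], "gripper": 0}
    - {"xyz": [-0.0005, 0, 0.002], "dr": [0, 0, 0], "gripper": 0}
    - {"xyz": [-0.0005, 0, 0.002], "dr": [0, 0, 0], "gripper": 0}
    - {"xyz": [0, 0, 0], "dr": [0, 0, 0], "gripper": 0}
    - {"xyz": [0, 0, 0], "dr": [0, 0, 0], "gripper": 0}

```text
clock: 51.5
eef_pos: [0.5203, -0.2785, 0.0624]
ee_rot: [-90.0, -0.0, -100.7]
ft_force: [0.8, -5.4, -1.3]
finger_gap: 0.158
```

>>> step_arm:
  steps:
    - {"xyz": [-0.0005, 0, 0.002], "dr": [0, 0, 0], "gripper": 0}
    - {"xyz": [0, 0, 0], "dr": [0, 0, 0], "gripper": 0}
    - {"xyz": [0, 0, 0], "dr": [0, 0, 0], "gripper": 0}
    - {"xyz": [0, 0, 0], "dr": [0, 0, 0], "gripper": 0}
    - {"xyz": [0, 0, 0], "dr": [0, 0, 0], "gripper": 0}

```text
clock: 52.0
eef_pos: [0.5219, -0.2784, 0.0623]
ee_rot: [-90.0, -0.0, -100.7]
ft_force: [-1.2, -5.6, 0.0]
finger_gap: 0.16
```

>>> step_arm:
  steps:
    - {"xyz": [-0.0005, 0, 0.002], "dr": [0, 0, 0], "gripper": 0}
    - {"xyz": [-0.0005, 0, 0.002], "dr": [0, 0, 0], "gripper": 0}
    - {"xyz": [0, 0, 0], "dr": [0, 0, 0], "gripper": 0}
    - {"xyz": [0, 0, 0], "dr": [0, 0, 0], "gripper": 0}
    - {"xyz": [0, 0, 0], "dr": [0, 0, 0], "gripper": 0}

```text
clock: 52.5
eef_pos: [0.5258, -0.2783, 0.0623]
ee_rot: [-90.0, -0.1, -100.7]
ft_force: [-1.8, -5.7, 0.3]
finger_gap: 0.16
```

>>> step_arm:
  steps:
    - {"xyz": [-0.0002, 0, 0.001], "dr": [0, 0, 0], "gripper": 0}
    - {"xyz": [-0.0002, 0, 0.001], "dr": [0, 0, 0], "gripper": 0}
    - {"xyz": [0, 0, 0], "dr": [0, 0, 0], "gripper": 0}
    - {"xyz": [0, 0, 0], "dr": [0, 0, 0], "gripper": 0}
    - {"xyz": [0, 0, 0], "dr": [0, 0, 0], "gripper": 0}

```text
clock: 53.0
eef_pos: [0.5276, -0.2782, 0.0623]
ee_rot: [-90.1, -0.1, -100.7]
ft_force: [-3.4, -5.2, -0.1]
finger_gap: 0.157
```

>>> step_arm:
  steps:
    - {"xyz": [-0.0002, 0, 0.001], "dr": [0, 0, 0], "gripper": 0}
    - {"xyz": [0, 0, 0], "dr": [0, 0, 0], "gripper": 0}
    - {"xyz": [0, 0, 0], "dr": [0, 0, 0], "gripper": 0}
    - {"xyz": [0, 0, 0], "dr": [0, 0, 0], "gripper": 0}
    - {"xyz": [0, 0, 0], "dr": [0, 0, 0], "gripper": 0}

```text
clock: 53.5
eef_pos: [0.5285, -0.2782, 0.0623]
ee_rot: [-90.1, -0.0, -100.7]
ft_force: [-3.2, -5.8, 1.7]
finger_gap: 0.155
```

>>> step_arm:
  steps:
    - {"xyz": [-0.0002, 0, 0.001], "dr": [0, 0, 0], "gripper": 0}
    - {"xyz": [0, 0, 0], "dr": [0, 0, 0], "gripper": 0}
    - {"xyz": [0, 0, 0], "dr": [0, 0, 0], "gripper": 0}
    - {"xyz": [0, 0, 0], "dr": [0, 0, 0], "gripper": 0}
    - {"xyz": [0, 0, 0], "dr": [0, 0, 0], "gripper": 0}

```text
clock: 54.0
eef_pos: [0.5287, -0.2781, 0.0623]
ee_rot: [-90.2, -0.1, -100.7]
ft_force: [-6.6, -6.6, 2.9]
finger_gap: 0.153
```

>>> step_arm:
  steps:
    - {"xyz": [-0.0002, 0, 0.0008], "dr": [0, 0, 0], "gripper": 0}
    - {"xyz": [0, 0, 0], "dr": [0, 0, 0], "gripper": 0}
    - {"xyz": [0, 0, 0], "dr": [0, 0, 0], "gripper": 0}
    - {"xyz": [0, 0, 0], "dr": [0, 0, 0], "gripper": 0}
    - {"xyz": [0, 0, 0], "dr": [0, 0, 0], "gripper": 0}

```text
clock: 54.5
eef_pos: [0.5287, -0.2782, 0.0623]
ee_rot: [-90.3, -0.1, -100.6]
ft_force: [-9.0, -6.2, 4.9]
finger_gap: 0.155
```

>>> step_arm:
  steps:
    - {"xyz": [0, 0, 0], "dr": [0, 5, 0], "gripper": 0}
    - {"xyz": [0, 0, 0], "dr": [0, 5, 0], "gripper": 0}
    - {"xyz": [0, 0, 0], "dr": [0, 5, 0], "gripper": 0}
    - {"xyz": [0, 0, 0], "dr": [0, 5, 0], "gripper": 0}
    - {"xyz": [0, 0, 0], "dr": [0, 5, 0], "gripper": 0}

```text
clock: 55.0
eef_pos: [0.5282, -0.2779, 0.0623]
ee_rot: [-90.3, -0.2, -125.8]
ft_force: [-10.4, -6.0, 6.5]
finger_gap: 0.159
```

>>> step_arm:
  steps:
    - {"xyz": [0, 0, 0], "dr": [0, 5, 0], "gripper": 0}
    - {"xyz": [0, 0, 0], "dr": [0, 5, 0], "gripper": 0}
    - {"xyz": [0, 0, 0], "dr": [0, 5, 0], "gripper": 0}
    - {"xyz": [0, 0, 0], "dr": [0, 5, 0], "gripper": 0}
    - {"xyz": [0, 0, 0], "dr": [0, 0, 0], "gripper": 0}

```text
clock: 55.5
eef_pos: [0.528, -0.2776, 0.0623]
ee_rot: [-90.2, -0.3, -145.7]
ft_force: [-11.4, -4.6, 7.7]
finger_gap: 0.155
```

```bash
python3 - <<'E'
from h import *
s=robot.get_state();print(s["eef_pos"],s["ee_rot"],s["ft_force"],s["moment"],s["joint_pos"][5])
E
```

```text
[ 0.52801131 -0.27761977  0.0623417 ] [ -90.24672039   -0.27766567 -145.74107135] [-11.36336927  -4.61145887   7.73404272] [-0.71614929  1.67853045  0.01204465] 25.802694467013303
```

>>> step_arm:
  steps:
    - {"xyz": [0, 0, 0], "dr": [0, 3, 0], "gripper": 0}
    - {"xyz": [0, 0, 0], "dr": [0, 3, 0], "gripper": 0}
    - {"xyz": [0, 0, 0], "dr": [0, 2, 0], "gripper": 0}
    - {"xyz": [0, 0, 0], "dr": [0, 0, 0], "gripper": 0}
    - {"xyz": [0, 0, 0], "dr": [0, 0, 0], "gripper": 0}

```text
clock: 56.0
eef_pos: [0.5279, -0.2774, 0.0623]
ee_rot: [-90.2, -0.3, -153.6]
ft_force: [-10.5, -3.8, 9.3]
finger_gap: 0.156
```

>>> step_arm:
  steps:
    - {"xyz": [0, 0, 0], "dr": [0, 2, 0], "gripper": 0}
    - {"xyz": [0, 0, 0], "dr": [0, 2, 0], "gripper": 0}
    - {"xyz": [0, 0, 0], "dr": [0, 0, 0], "gripper": 0}
    - {"xyz": [0, 0, 0], "dr": [0, 0, 0], "gripper": 0}
    - {"xyz": [0, 0, 0], "dr": [0, 0, 0], "gripper": 0}

```text
clock: 56.5
eef_pos: [0.528, -0.2774, 0.0623]
ee_rot: [-90.2, -0.3, -157.6]
ft_force: [-10.3, -3.9, 7.6]
finger_gap: 0.159
```

```bash
python3 - <<'E'
from h import *
s=robot.get_state();print(s["eef_pos"],s["ee_rot"],s["ft_force"],s["moment"],s["joint_pos"][5])
E
```

```text
[ 0.52795657 -0.27735342  0.06232185] [ -90.19947316   -0.33984396 -157.55409058] [-10.25916743  -3.92816002   7.64011032] [-0.58092874  1.66470723  0.41959264] 37.64143435973231
```

The moment rose to 0.42 N m, so the knob is at its hard stop. I'll release, rise and check.

>>> step_arm:
  steps:
    - {"xyz": [0, 0, 0], "dr": [0, 0, 0], "gripper": 0.6}
    - {"xyz": [0, 0, 0], "dr": [0, 0, 0], "gripper": 0.6}
    - {"xyz": [0, 0, 0], "dr": [0, 0, 0], "gripper": 0.6}
    - {"xyz": [0, 0, 0], "dr": [0, 0, 0], "gripper": 0.6}
    - {"xyz": [0, 0, 0], "dr": [0, 0, 0], "gripper": 0.6}

```text
clock: 57.0
eef_pos: [0.5314, -0.2773, 0.0622]
ee_rot: [-90.0, 0.0, -157.7]
ft_force: [-0.4, 0.3, -0.6]
finger_gap: 0.584
```

>>> step_arm:
  steps:
    - {"xyz": [0, -0.04, 0], "dr": [0, 0, 0], "gripper": 0.6}
    - {"xyz": [0, -0.04, 0], "dr": [0, 0, 0], "gripper": 0.6}
    - {"xyz": [0, -0.04, 0], "dr": [0, 0, 0], "gripper": 0.6}
    - {"xyz": [0.03, -0.03, 0.03], "dr": [0, 0, 0], "gripper": 0.6}
    - {"xyz": [0.04, 0, 0.03], "dr": [0, 0, 0], "gripper": 0.6}

```text
clock: 57.5
eef_pos: [0.4938, -0.3599, 0.2178]
ee_rot: [-89.5, 0.4, -157.4]
ft_force: [0.6, -0.5, 0.2]
finger_gap: 0.604
```

>>> step_arm:
  steps:
    - {"xyz": [0.03, 0, 0.04], "dr": [0, 0, 0], "gripper": 0.6}
    - {"xyz": [0.02, 0, 0.04], "dr": [0, 0, 0], "gripper": 0.6}
    - {"xyz": [0.02, 0, 0.04], "dr": [0, 0, 0], "gripper": 0.6}
    - {"xyz": [0, 0, 0], "dr": [0, 0, 0], "gripper": 0.6}
    - {"xyz": [0, 0, 0], "dr": [0, 0, 0], "gripper": 0.6}

```text
clock: 58.0
eef_pos: [0.4703, -0.4963, 0.2104]
ee_rot: [-90.1, 0.0, -157.8]
ft_force: [0.0, 0.7, 0.4]
finger_gap: 0.599
```

```bash
python3 - <<'E'
from h import *
print(robot.get_state()["eef_pos"])
c=cam("top");im,d=robot.read_camera("top");np.savez("t2.npz",im=im,d=d)
save(cv2.resize(im[80:360,110:450],None,fx=2.3,fy=2.1,interpolation=3),"pics/top2.png")
im=im.astype(int);m=(im.min(2)>150);m[:80]=0;m[320:]=0
for z in (.01,.02):
  for r in rects("top",m,z,c): 
    if 140<r[2]<175: print(z,r)
m=(im.max(2)-im.min(2)<30)&(im.min(2)>90);m[:,:298]=0;m[:,325:]=0;m[:150]=0;m[222:]=0
for r in rects("top",cv2.morphologyEx(m.astype(np.uint8),cv2.MORPH_CLOSE,np.ones((7,7))),.016,c): print("bar",r)
E
```

```text
[ 0.4703024  -0.49627062  0.21039814]
0.01 (0.4412, 0.2871, 162, 62, 4.0, array([154., 233.]))
0.01 (0.4565, 0.0632, 161, 62, -12.1, array([242., 226.]))
0.01 (0.5603, -0.1169, 149, 28, 5.8, array([313., 186.]))
0.01 (0.6362, -0.2772, 158, 67, 2.3, array([373., 158.]))
0.01 (0.7675, -0.7578, 164, 43, -5.2, array([553., 106.]))
0.02 (0.44, 0.2848, 160, 62, 4.0, array([154., 233.]))
0.02 (0.4551, 0.0627, 160, 62, -12.1, array([242., 226.]))
0.02 (0.5581, -0.116, 148, 28, 5.8, array([313., 186.]))
0.02 (0.6334, -0.2751, 156, 66, 2.3, array([373., 158.]))
0.02 (0.7637, -0.7519, 163, 43, -5.2, array([553., 106.]))
bar (0.5585, -0.1162, 149, 29, 5.8, array([312., 186.]))
```

View pics/top2.png

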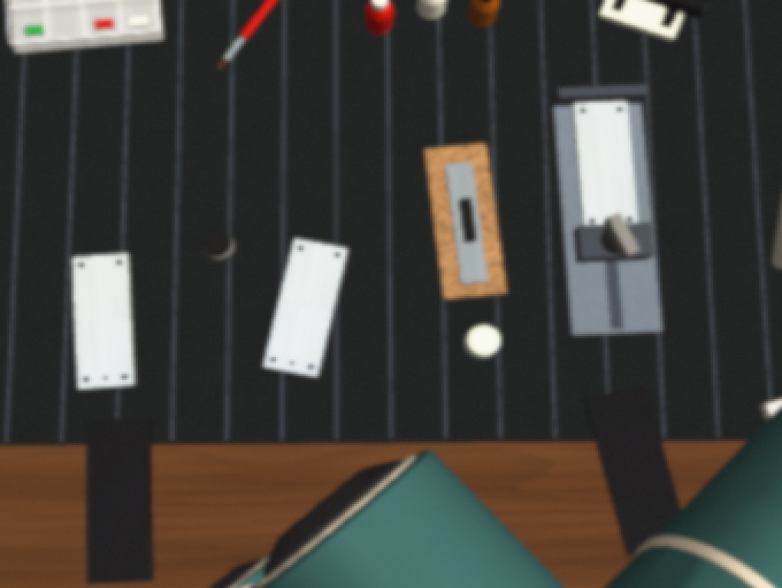

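The top view shows the plate between fence and stop at crop (605,160), and the knob bar turned almost along the holder at (622,237). The bar is on the cork at (467,222), both jars are standing, and the crowned plates are in place. Handing in.

```bash
python3 -c "
from rig import robot
print(robot.get_state()['clock'],robot.sign_off())"
```

```text
the job is handed in; nothing more can be done
58.05 None
```

The job is handed in at 58 s of the 210 s allowed. No verdict is reported.

- **Testing:** Three plates were present, and I checked each with the straightedge.
  - On two plates, (0.441, 0.287) and (0.457, 0.063), the pressed end sank about 2 mm lower than on the third. Wrist depth showed the bar tilted 0.036 rad on the first. Both are crowned and were left where they lay.
  - The plate at (0.651, 0.064) gave the same contact height at both ends, and its depth slope was about 0. It is flat.
- **Holder:** The flat plate lies in the holder, 2.3° against the bed's measured 2.4°. I pushed the stop until the plate was held against the fence at about 9 N. I then turned the knob clockwise to its hard stop, about 1.2 rad, where the moment jumped to 0.42 N m.
- **Final top view:** The straightedge is on its cork rest, about 5 mm off centre and in line within the measurement; the wrist depth taken when I put it down showed it flat. Both jars are standing, the crowned plates have not moved, and the gripper is clear.
- **Weak check:** On the first crowned plate, the second end gave no clear contact force by z ≈ 0.019. I relied on the measured tilt there. Both ends were pressed with more than 4 N on the other two plates.

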